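Book the samples into the cold pot

ROBOT

A 6-joint arm with a two-finger parallel gripper is mounted at the origin on a cart in front of the work surface, level with it; the furniture and walls round the work are solid. World frame = base frame: x ahead of the robot, y to its left, z up, the work surface at z = 0. Lengths are in m, angles in rad, forces in N, time in s.
With the tool pointing down it reaches from about 0.325 to 1 m from the base axis. Payload 5.1 kg.
Tool frame: the origin (TCP) lies midway between the tips of the shut fingers; the grasp point (between the pads) lies 19 mm behind it; z points along the fingers, y is the direction in which the jaws open and shut (so a half turn about z gives the same grasp; the last joint's range is limited). The gripper opens to 85 mm and grips with 20 to 120 N. Pads are 22 mm wide; open, the fingers measure 114 mm over their backs; the gripper's body (76 mm by 85 mm) begins 54 mm behind the grasp point. The pads swing forward as they close: fully open they stand 13 mm farther back than shut.
Start: joints at [-1.337, 0.124, 1.65, -0, 1.367, -0.083], TCP at [0.202, -0.618, 0.231] pointing down, gripper open.
Joint ranges: [-2.61, 2.61], [-1.02, 2.33], [0.03, 2.71], [-1.35, 4.49], [0.32, 2.68], [-2.91, 2.91]. Speed limits (rad/s): [2.57, 2.57, 3.14, 3.14, 3.14, 3.14].

INTERFACE

Orientations are given as a rotation vector (axis times angle).
In Python, from plant import get_state, cams, hand_in, recognise gives the robot as it stands.
- The arm moves only by the shell command python3 -m creep 'ROWS'. ROWS is a JSON object of lists of equal length, an entry for each row: "linear": the shift along the tool's x, y, z in m, a list of three; "rotation": the turn, a rotation vector about the tool's x, y, z in rad, a list of three; "jaw": the finger opening in m, from 0 to 0.0854. A call has exactly 8 rows; each row shifts and turns the pose as measured when the row begins, along the tool's axes as they then stand; what a row does not reach is not made up. A row lasts 1/12 s, in which the tool goes at most 41.7 mm and 7.16 degrees, less where a joint would pass 70% of its speed; a pose out of reach is approached as far as the arm can. A call with a gripper value outside its range is refused whole. The fingers move at their own pace and stop on an object; the grip force is fixed at half the most. Time passes only in rows, so rows that do not move let the fingers close, or fill a call up. It gives the time, the measured TCP pose, the force and the opening at its end, in the units of the state.
- get_state(): the state, without advancing time (a new reading comes with each control period).
- cams.get_image(name): name is "scene" or "side" or "wrist"; returns the picture (384x512x3 uint8, red, green, blue); there is no depth.
- cams.calibration(name): a dict with "fx", "fy", "cx", "cy" (pixels), "origin" and "rotation" of the camera in the world. Camera axes: x right, y down, z forward; pixel columns grow to the right and rows downward; lengths in m; the calibration is good to about 2 mm. A picture is of the moment at which its call begins: read the wrist's pose just before it. calibration takes no time and is no camera call; for the wrist camera it gives the pose at the moment of the call.
- hand_in(): hands the job in, once; it reports no verdict.
Trained networks look in the newest picture that a camera, given by its name, has taken for a name from the list of things; names that differ only in an ending like _2 or _b are one class to them, and where a whole thing is asked for, a point or a joint stands for the part that bears it (a point fixed in the world has none). Each returns a list of dicts, best first, with "score" (0 to 1); they miss things now and then, are a little off and sometimes report something else, mostly with a low value. They report only what shows in the picture. A call takes as long as a camera call. They do not tell look-alikes from the thing itself.
- recognise(target, camera): "centre" ([column, row] as shares, 0 to 1, of the picture: columns of its width, rows of its height, amid what is visible of it).
The state is a dict: "time": time; "joint_positions": joint angles; "joint_vel": joint speeds; "tau": joint torques, N m; "tcp_pos": TCP position; "eef_rot": TCP orientation; "ft_force": force on the tool from outside, world axes, zero at the start; "torque": the same for the moment, N m; "finger_gap": opening from 0.0 (shut) to 1.0 (fully open).
Only numpy, scipy, OpenCV 4.12 (cv2) and the standard library are available. Lean on these libraries where they do the work, as an engineer would, in place of code of your own. Each camera call takes 0.05 s, during which the arm holds its last target.

TASK

Book in the samples: pick up the hand scanner and read the code tag on the front of the pot, facing the tag squarely, then the code on the cap of each sample vial from left to right (whatever number stands there), holding the beam steady on each for a good second from a few centimetres away, and lay the scanner back in its cradle. After that lift the pot's lid off by its knob and lay it flat on the bench, knob up, put all the vials into the pot and put the lid back on so that it sits down on the rim. Leave everything else on the bench where it is.

Things in the scene. Friction and masses are not known exactly. Their poses are not given: they have to be found in the camera images.
- scanner_grip (a point): hand scanner: a white rounded bar 110 mm long, 34 mm wide, 30 mm high, 0.12 kg, lying level in its cradle at the start; grip it from above across its width. This point is the middle of the bar, 15 mm above its underside; x points along it to the black nose, z up
- scanner_window (a point): centre of the scanner's amber window in the under side of the nose, 49 mm ahead (+x) of scanner_grip and 6 mm below it. The beam leaves it along this point's z axis: 45 degrees forward and down when the scanner is level; y points forward and up, x to the scanner's left. A code is read when it lies in the beam (within 10 mm of its centre line), 30 to 100 mm from the window, and stays there for a second without leaving the beam
- cradle_seat (a point): scanner cradle, a grey plastic stand fixed to the bench at some yaw, 124 mm long, 66 mm wide: two saddles whose tops are 18 mm above the bench, with leaning ears (up to 31 mm high, 3 mm free each side of the scanner) and a 26 mm high stop behind the tail. This point is where the middle of the scanner's underside rests; x points to where the scanner's nose points, z up. The middle 44 mm is open at the sides for the fingers
- pot_tag (a point): code tag, 40 x 32 mm, in the front of the pot, sloping back at 45 degrees; the point is its centre, z is the outward normal (up and away from the pot), x and y lie in its face. It is read with the beam within 30 degrees of that normal
- pot_floor (a point): centre of the inner floor of the pot, 8 mm above the bench. The pot is pale and round, 150 mm across outside, 68 mm high, 5 mm wall (130 mm free inside at least), fixed to the bench; x points away from the tag, z up
- pot_rim (a point): centre of the pot's mouth at rim height, 68 mm above the bench
- lid_knob (a point): centre of the lid's knob, an upright black post 26 mm across and 34 mm high in the middle of the lid; its top is 17 mm above the point and the lid's upper face 17 mm below it. z up
- lid_flange (a point): centre of the lid at the level of the six small rubber pads (2 mm) under its flange that rest on the rim, 23 mm below lid_knob. The loose grey lid (0.15 kg) has a flange 154 mm across and 4 mm thick, below the pads' level a plug 132 mm across and 8 mm high that enters the pot's mouth with 4 mm to spare all round. Closed: this point lies at pot_rim. On the bench: 8 mm above it
- scanner: the scanner; origin at the middle of its underside, axes as scanner_grip
- lid: the lid; origin at the centre of the underside of the plug
- bottle: bystander: a small screw-cap reagent bottle, 30 mm across, 55 mm high, with no code on its cap; origin at its underside. Leave it
- dish: bystander: a closed petri dish, 90 mm across, 15 mm high. Leave it
- timer: bystander: a bench timer, 58 x 66 mm, 19 mm high. Leave it
- sample_1_centre (a point): centre of sample vial 1 of 4 places, counted from the left (some places are empty: then no reading): a capped glass vial 25 mm across, 48 mm high, 0.03 kg, upright at the start; the point is on its axis, 24 mm up; z along the axis to the cap
- sample_1_cap (a point): the code, 12 mm wide on a 19 mm white disc, on the top of the black cap of vial 1, 24.5 mm above its centre along its axis; z is the outward normal
- sample_2_centre (a point): centre of sample vial 2 of 4 places, counted from the left (some places are empty: then no reading): a capped glass vial 25 mm across, 48 mm high, 0.03 kg, upright at the start; the point is on its axis, 24 mm up; z along the axis to the cap
- sample_2_cap (a point): the code, 12 mm wide on a 19 mm white disc, on the top of the black cap of vial 2, 24.5 mm above its centre along its axis; z is the outward normal
- sample_3_centre (a point): centre of sample vial 3 of 4 places, counted from the left (some places are empty: then no reading): a capped glass vial 25 mm across, 48 mm high, 0.03 kg, upright at the start; the point is on its axis, 24 mm up; z along the axis to the cap
- sample_3_cap (a point): the code, 12 mm wide on a 19 mm white disc, on the top of the black cap of vial 3, 24.5 mm above its centre along its axis; z is the outward normal
- sample_4_centre (a point): centre of sample vial 4 of 4 places, counted from the left (some places are empty: then no reading): a capped glass vial 25 mm across, 48 mm high, 0.03 kg, upright at the start; the point is on its axis, 24 mm up; z along the axis to the cap
- sample_4_cap (a point): the code, 12 mm wide on a 19 mm white disc, on the top of the black cap of vial 4, 24.5 mm above its centre along its axis; z is the outward normal
Mind the look-alikes: they are no part of the job. Of the things that look like the scanner, the larger one is meant.

How it is judged:
On the way, in this order (a step that is already met when the one before it is completed fails the run):
1. the scanner is aimed at the tag on the pot, square to it within 30 degrees, and held steady (x of pot_tag in the frame of scanner_window between -0.01 and 0.01 m and y of pot_tag in the frame of scanner_window between -0.01 and 0.01 m and z of pot_tag in the frame of scanner_window between 0.03 and 0.1 m and angle between the z axis of scanner_window and the z axis of pot_tag, either way round below 0.52 rad and linear speed of scanner below 0.03 m/s and angular speed of scanner below 0.3 rad/s), for 1 s.
2. the scanner is aimed at the cap code of sample_1 and held on it steadily (x of sample_1_cap in the frame of scanner_window between -0.01 and 0.01 m and y of sample_1_cap in the frame of scanner_window between -0.01 and 0.01 m and z of sample_1_cap in the frame of scanner_window between 0.03 and 0.1 m), for 1 s.
3. the scanner is aimed at the cap code of sample_2 and held on it steadily (x of sample_2_cap in the frame of scanner_window between -0.01 and 0.01 m and y of sample_2_cap in the frame of scanner_window between -0.01 and 0.01 m and z of sample_2_cap in the frame of scanner_window between 0.03 and 0.1 m), for 1 s.
4. the scanner is aimed at the cap code of sample_3 and held on it steadily (x of sample_3_cap in the frame of scanner_window between -0.01 and 0.01 m and y of sample_3_cap in the frame of scanner_window between -0.01 and 0.01 m and z of sample_3_cap in the frame of scanner_window between 0.03 and 0.1 m), for 1 s.
5. the scanner is aimed at the cap code of sample_4 and held on it steadily (x of sample_4_cap in the frame of scanner_window between -0.01 and 0.01 m and y of sample_4_cap in the frame of scanner_window between -0.01 and 0.01 m and z of sample_4_cap in the frame of scanner_window between 0.03 and 0.1 m), for 1 s.
6. the scanner lies in its cradle, let go (horizontal distance between scanner_grip and cradle_seat below 0.012 m and height (world z) of scanner_grip between 0.028 and 0.038 m and angle between scanner_grip's own z axis and vertical below 0.1 rad and angle between the x axis of scanner and the x axis of cradle_seat, either way round below 0.2 rad and contact force between scanner and the fingers below 0.05 N and linear speed of scanner below 0.02 m/s), for 0.2 s.
7. the lid lies flat on the bench, knob up, let go (height (world z) of lid_flange below 0.013 m and angle between lid_flange's own z axis and vertical below 0.08 rad and horizontal distance between lid_flange and pot_rim above 0.145 m and contact force between lid and the fingers below 0.05 N and linear speed of lid below 0.02 m/s), for 0.2 s.
8. every vial is in the pot, let go (horizontal distance between each of sample_1_centre, sample_2_centre, sample_3_centre, sample_4_centre and pot_floor below 0.062 m and height (world z) of each of sample_1_centre, sample_2_centre, sample_3_centre, sample_4_centre below 0.05 m and contact force between the fingers and anything else below 0.05 N), for 0.2 s.
At the end, for the whole second after the job is handed in: every vial is inside the pot (its centre within 62 mm of the pot's axis and below 50 mm), the lid sits level on the rim (centred within 8 mm, within 4 mm of rim height), the scanner lies level in its cradle (within 12 mm and 0.2 rad), nothing is held (all of step 6 and horizontal distance between each of sample_1_centre, sample_2_centre, sample_3_centre, sample_4_centre and pot_floor below 0.062 m and height (world z) of each of sample_1_centre, sample_2_centre, sample_3_centre, sample_4_centre below 0.05 m and horizontal distance between lid_flange and pot_rim below 0.008 m and height (world z) of lid_flange below 0.072 m and angle between lid_flange's own z axis and vertical below 0.05 rad and linear speed of lid below 0.02 m/s and contact force between lid and the fingers below 0.05 N); the robot touches nothing.
It fails at once if the timer is shifted by more than 30 mm (distance of timer from where it was at the start of the episode above 0.03 m).
Of sample_1, sample_2, sample_3, sample_4 only 2 to 3 are there at a start; the rules pass over those that are not, and their reading is None.
At some moment in a run one of sample_1, sample_2, sample_3, sample_4 may be knocked a few centimetres aside while the robot is not near it.
Once in a run the grip may slacken for a moment while it holds something.
It also fails if it takes over 208 s, if anything falls off the work surface, if the arm or the gripper's body presses on something with over 40 N, if the wrist force passes 120 N, or if a joint passes its speed limit or range.

## Working session

There is one attempt and no reset: what is moved stays moved. The work goes in short steps, Python scripts to look and compute and a shell command to move; the robot and the scene stay as the last step left them, time stands still between calls to the robot, and variables do not carry over. Pictures are saved under pics/ and viewed, and the job is handed in when it is done.

```bash
ls; mkdir -p pics
python3 - <<'E'
from plant import get_state, cams
import cv2
s=get_state(); print(s)
for n in ["scene","side","wrist"]:
    c=cams.calibration(n); print(n,c)
    im=cams.get_image(n); cv2.imwrite(f"pics/{n}0.png",im[:,:,::-1])
E
```

```text
pics
{'time': 0.0, 'joint_positions': array([-1.33658746e+00,  1.24512695e-01,  1.65169786e+00,  4.05043946e-05,
        1.36749581e+00, -8.25703315e-02]), 'joint_vel': array([-2.39120650e-05,  1.31783084e-03, -2.22752531e-03,  9.41118380e-05,
       -1.51386117e-03, -8.81074799e-04]), 'tau': array([ 9.31154245e-04, -4.23609746e+01, -3.65448439e+01,  1.12090752e-04,
        7.02828911e-03, -2.65388735e-05]), 'tcp_pos': array([ 0.20233686, -0.61705349,  0.230034  ]), 'eef_rot': array([-3.10018579e+00, -4.95172012e-01,  1.89246432e-04]), 'ft_force': array([-0.47140775,  0.25266291, -0.05704097]), 'torque': array([ 0.04428972,  0.03452404, -0.00075629]), 'finger_gap': 0.9996124750970066}
scene {'fx': 377.85461195521424, 'fy': 377.85461195521424, 'cx': 258.6709332084344, 'cy': 183.42807818810348, 'origin': array([0.11952015, 0.53906809, 0.92902176]), 'rotation': array([-0.98823496,  2.56534774, -0.92922121])}
side {'fx': 409.7899918072653, 'fy': 409.7899918072653, 'cx': 255.95648258619173, 'cy': 191.36421795652348, 'origin': array([0.18723883, 0.92105077, 0.53671972]), 'rotation': array([-0.49321472,  2.41272049, -1.56033393])}
wrist {'fx': 280.08898196397837, 'fy': 280.08898196397837, 'cx': 250.09962285816144, 'cy': 191.1922563929242, 'origin': array([ 0.26704116, -0.5966184 ,  0.372893  ]), 'rotation': array([ 2.36105967, -1.7101594 , -0.23509629])}
```

View pics/scene0.png

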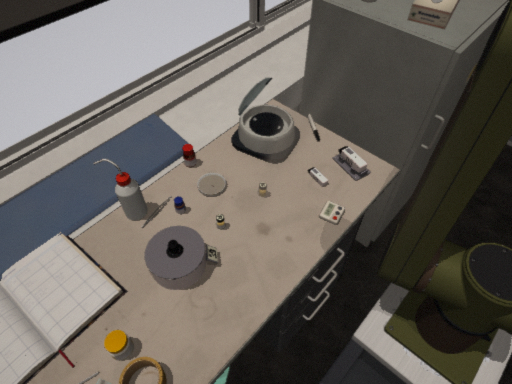

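View pics/side0.png

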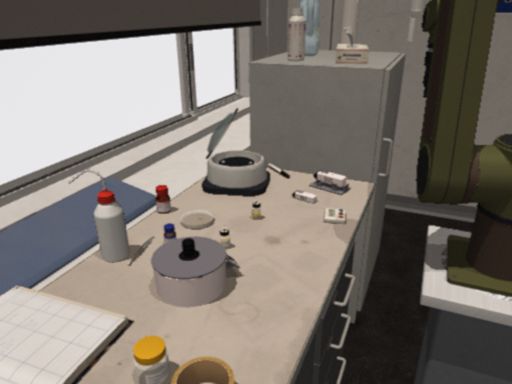

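View pics/wrist0.png

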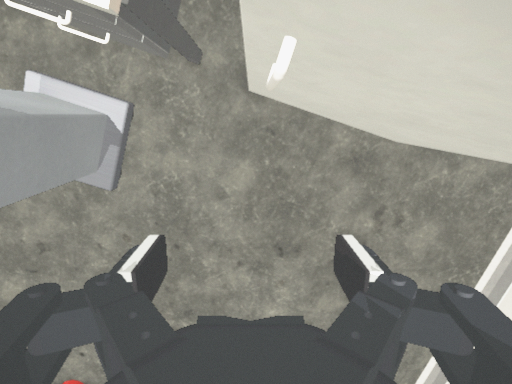

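```bash
cat > h.py <<'E'
from plant import get_state, cams, recognise
import numpy as np, cv2
from scipy.spatial.transform import Rotation as R
np.set_printoptions(precision=4,suppress=True)
def ray(name,px,cal=None):
    c=cal or cams.calibration(name)
    d=np.array([(px[0]-c['cx'])/c['fx'],(px[1]-c['cy'])/c['fy'],1.])
    return np.array(c['origin']),R.from_rotvec(c['rotation']).apply(d)
def onz(name,px,z,cal=None):
    o,d=ray(name,px,cal); return o+d*(z-o[2])/d[2]
def proj(name,P,cal=None):
    c=cal or cams.calibration(name)
    p=R.from_rotvec(c['rotation']).inv().apply(np.array(P)-c['origin'])
    return np.array([c['cx']+c['fx']*p[0]/p[2],c['cy']+c['fy']*p[1]/p[2]])
def tri(obs): # list of (name,px,cal)
    A=np.zeros((3,3));b=np.zeros(3)
    for n,px,c in obs:
        o,d=ray(n,px,c);d/=np.linalg.norm(d);M=np.eye(3)-np.outer(d,d);A+=M;b+=M@o
    P=np.linalg.solve(A,b)
    return P,[np.linalg.norm(proj(n,P,c)-px) for n,px,c in obs]
def snap(name,tag):
    c=cams.calibration(name); im=cams.get_image(name)[:,:,::-1].copy(); cv2.imwrite(f'pics/{tag}.png',im); return im,c
def crop(im,x0,y0,x1,y1,s,tag):
    cv2.imwrite(f'pics/{tag}.png',cv2.resize(im[y0:y1,x0:x1],None,fx=s,fy=s,interpolation=cv2.INTER_CUBIC))
def st():
    s=get_state(); r=R.from_rotvec(s['eef_rot']).as_matrix()
    print('t',round(s['time'],2),'tcp',s['tcp_pos'],'f',s['ft_force'],'gap',round(s['finger_gap'],3));print(r)
    return s,r
E
python3 - <<'E'
from h import *
for n,px,z in [("scene",(263,184),.048),("scene",(220,216),.048),("scene",(180,200),.055),("scene",(188,149),.055),("scene",(352,160),.04),("scene",(317,175),.02),("scene",(175,246),.12),("scene",(332,212),.019),("scene",(212,184),.015),("side",(256,204),.048),("side",(224,231),.048),("side",(188,245),.125),("side",(330,179),.045)]:
    print(n,px,onz(n,px,z))
im=cv2.imread('pics/scene0.png'); crop(im,140,130,400,290,3,'c0')
for t in ['sample_1_cap','sample_1_centre','scanner_grip','scanner_window','cradle_seat','pot_tag','lid_knob','bottle']:
  for c in ['scene','side']:
    print(t,c,[(np.round(np.array(d['centre'])*[512,384],1),round(d['score'],2)) for d in recognise(t,c)][:6])
E
```

```text
scene (263, 184) [ 0.5949 -0.0146  0.048 ]
scene (220, 216) [0.6068 0.155  0.048 ]
scene (180, 200) [0.7291 0.1966 0.055 ]
scene (188, 149) [0.8694 0.0433 0.055 ]
scene (352, 160) [ 0.4533 -0.2883  0.04  ]
scene (317, 175) [ 0.5073 -0.1759  0.02  ]
scene (175, 246) [0.5845 0.3224 0.12  ]
scene (332, 212) [ 0.3887 -0.0896  0.019 ]
scene (212, 184) [0.7311 0.0723 0.015 ]
side (256, 204) [ 0.5893 -0.0016  0.048 ]
side (224, 231) [0.6015 0.1641 0.048 ]
side (188, 245) [0.5748 0.3576 0.125 ]
side (330, 179) [ 0.4485 -0.2609  0.045 ]
sample_1_cap scene []
sample_1_cap side [(array([225.6, 235.8]), 0.46)]
sample_1_centre scene [(array([220.8, 226. ]), 0.68), (array([263.4, 188.2]), 0.43)]
sample_1_centre side [(array([226.4, 238.2]), 0.73), (array([328.7, 176.4]), 0.48), (array([193. , 285.9]), 0.33)]
scanner_grip scene [(array([350.1, 157.8]), 0.66), (array([318.8, 174.9]), 0.51)]
scanner_grip side [(array([308.4, 195.4]), 0.57)]
scanner_window scene [(array([315.7, 179.6]), 0.67), (array([352.7, 164.2]), 0.54)]
scanner_window side [(array([329.4, 177.7]), 0.57), (array([305.1, 197. ]), 0.5)]
cradle_seat scene [(array([174.1, 254.4]), 0.54), (array([346.3, 168.8]), 0.53), (array([350.1, 158.5]), 0.51), (array([330.4, 209.6]), 0.34)]
cradle_seat side []
pot_tag scene [(array([189. , 278.7]), 0.83)]
pot_tag side [(array([192.1, 285.2]), 0.86), (array([328.8, 176.4]), 0.65)]
lid_knob scene [(array([174.3, 253.3]), 0.71), (array([352.4, 163. ]), 0.47)]
lid_knob side [(array([188.8, 258.5]), 0.68)]
bottle scene [(array([179.2, 204.8]), 0.61), (array([350.3, 158.6]), 0.47)]
bottle side [(array([170.4, 231.9]), 0.54)]
```

View pics/c0.png

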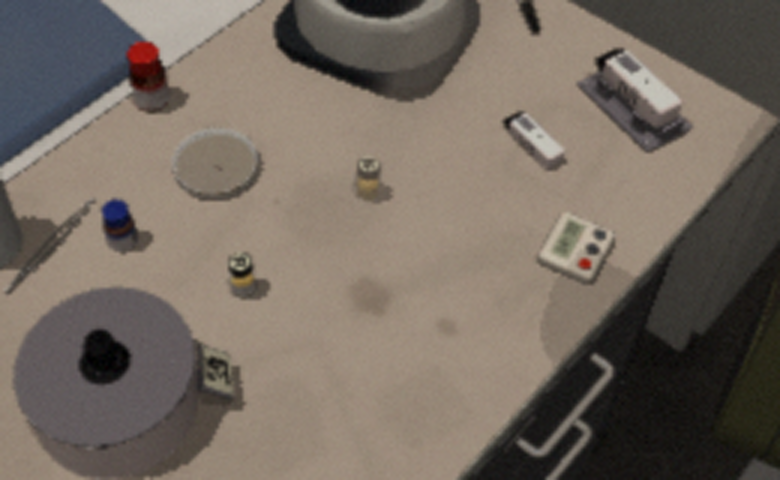

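Run:
```python
from h import *
for px in [(395,172),(275,102),(360,235),(210,384)]: print(px,onz('scene',px,0))
for px in [(372,182),(237,135)]: print('side',px,onz('side',px,0))
print('side cab top', onz('side',(404,55),.3),onz('side',(404,55),.5), onz('side',(404,55),.2))
c=cams.calibration('wrist');print(R.from_rotvec(c['rotation']).as_matrix(), R.from_rotvec(get_state()['eef_rot']).as_matrix())
for h in (0,.2,.3): print(h,onz('wrist',(250,90),h),onz('wrist',(512,160),h),onz('wrist',(240,0),h))
```

```text
(395, 172) [ 0.3337 -0.3749  0.    ]
(275, 102) [ 0.8615 -0.3862  0.    ]
(360, 235) [ 0.2879 -0.09    0.    ]
(210, 384) [0.3254 0.4647 0.    ]
side (372, 182) [ 0.336  -0.3968  0.    ]
side (237, 135) [ 0.9996 -0.7291  0.    ]
side cab top [ 0.3737 -1.5088  0.3   ] [0.2162 0.5441 0.5   ] [ 0.4525 -2.5353  0.2   ]
[[ 0.3115 -0.9158 -0.2536]
 [-0.9503 -0.3003 -0.0825]
 [-0.0006  0.2667 -0.9638]] [[ 0.9502  0.3115  0.    ]
 [ 0.3115 -0.9502 -0.0001]
 [ 0.      0.0001 -1.    ]]
0 [ 0.2943 -0.5876  0.    ] [ 0.3197 -0.9497  0.    ] [ 0.3847 -0.5457  0.    ]
0.2 [ 0.2798 -0.5926  0.2   ] [ 0.2916 -0.7611  0.2   ] [ 0.3218 -0.5731  0.2   ]
0.3 [ 0.2725 -0.595   0.3   ] [ 0.2775 -0.6667  0.3   ] [ 0.2904 -0.5868  0.3   ]
```

```bash
python3 -m creep '{"linear":[[0.012,-0.035,-0.0125],[0.012,-0.035,-0.0125],[0.014,-0.035,-0.0125],[0.014,-0.035,-0.0125],[0.014,-0.035,-0.0125],[0.014,-0.035,-0.0125],[0.014,-0.035,-0.0125],[0.014,-0.035,-0.0125]],"rotation":[[0,0,0],[0,0,0],[0,0,0],[0,0,0],[0,0,0],[0,0,0],[0,0,0],[0,0,0]],"jaw":[0.085,0.085,0.085,0.085,0.085,0.085,0.085,0.085]}'; python3 -c "
from h import *
st()"
```

```text
time: 1.62
tcp_pos: [0.2165, -0.3103, 0.3267]
eef_rot: [-3.087, -0.481, 0.003]
ft_force: [0.1, 0.6, 0.8]
finger_gap: 0.99
t 1.62 tcp [ 0.2165 -0.3103  0.3267] f [0.1336 0.6286 0.8409] gap 0.99
[[ 0.9526  0.3042 -0.0044]
 [ 0.3042 -0.9525  0.0164]
 [ 0.0008 -0.0169 -0.9999]]
```

```bash
python3 -m creep '{"linear":[[0.031,-0.024,-0.011],[0.031,-0.024,-0.011],[0.030,-0.025,-0.011],[0.029,-0.026,-0.011],[0.028,-0.027,-0.011],[0.027,-0.029,-0.011],[0.026,-0.030,-0.011],[0.024,-0.031,-0.011]],"rotation":[[0,0,0.039],[0,0,0.039],[0,0,0.039],[0,0,0.039],[0,0,0.039],[0,0,0.039],[0,0,0.039],[0,0,0.039]],"jaw":[0.085,0.085,0.085,0.085,0.085,0.085,0.085,0.085]}'; python3 -c "
from h import *
st()
im,c=snap('wrist','w1')
snap('scene','s1'); snap('side','d1')
print(c)"
```

```text
time: 2.28
tcp_pos: [0.4029, -0.0509, 0.4248]
eef_rot: [-3.136, 0.043, -0.015]
ft_force: [0.7, -0.8, -0.2]
finger_gap: 0.992
t 2.28 tcp [ 0.4029 -0.0509  0.4248] f [ 0.6752 -0.8032 -0.1719] gap 0.992
[[ 0.9996 -0.0272  0.0094]
 [-0.0272 -0.9996  0.0048]
 [ 0.0093 -0.0051 -0.9999]]
{'fx': 280.08898196397837, 'fy': 280.08898196397837, 'cx': 250.09962285816144, 'cy': 191.1922563929242, 'origin': array([ 0.4695, -0.0536,  0.5681]), 'rotation': array([ 2.0584, -2.1136, -0.2828])}
```

View pics/w1.png

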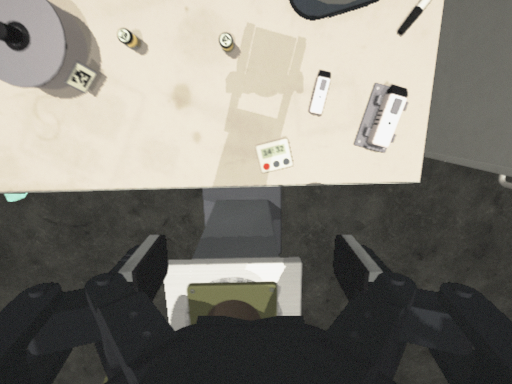

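```bash
python3 -m creep '{"linear":[[0.002,-0.031,0.007],[0.002,-0.031,0.007],[0.002,-0.031,0.007],[0.002,-0.031,0.007],[0.002,-0.031,0.007],[0.002,-0.031,0.007],[0.002,-0.031,0.007],[0,0,0]],"rotation":[[0,0.002,-0.004],[0,0.002,-0.004],[0,0.002,-0.004],[0,0.001,-0.004],[0,0,-0.004],[0,0,-0.004],[0,0,-0.003],[0,0,0]],"jaw":[0.085,0.085,0.085,0.085,0.085,0.085,0.085,0.085]}'; python3 -c "
from h import *
st()
im,c=snap('wrist','w2')
np.save('c2.npy',np.r_[c['origin'],c['rotation']])
print(c['origin'],c['rotation'])
crop(im,120,0,440,200,2.4,'w2c')
for t in ['sample_1_cap','pot_tag','lid_knob']: print(t,[(np.round(np.array(d['centre'])*[512,384],1),round(d['score'],2)) for d in recognise(t,'wrist')])
"
```

```text
time: 3.1
tcp_pos: [0.42, 0.1648, 0.3718]
eef_rot: [3.141, -0.016, 0.025]
ft_force: [-1.1, -0.0, -0.6]
finger_gap: 0.997
t 3.1 tcp [0.42   0.1648 0.3718] f [-1.0744 -0.0139 -0.5607] gap 0.997
[[ 0.9998 -0.0104  0.0157]
 [-0.0104 -0.9999 -0.0005]
 [ 0.0157  0.0004 -0.9999]]
[0.4858 0.1639 0.5155] [ 2.0755 -2.0974 -0.2681]
sample_1_cap [(array([256.7,  40.9]), 0.57)]
pot_tag [(array([196.,  80.]), 0.94)]
lid_knob [(array([141.3,  44. ]), 0.91), (array([507.4, 150.6]), 0.22)]
```

View pics/w2.png

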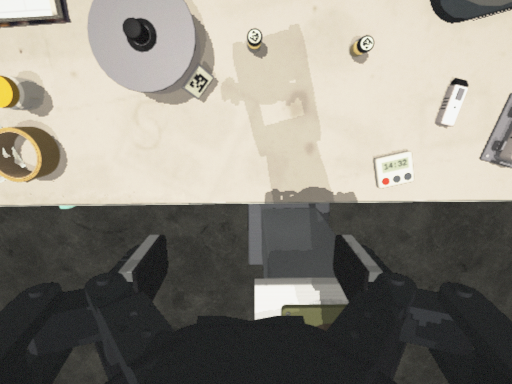

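View pics/w2c.png

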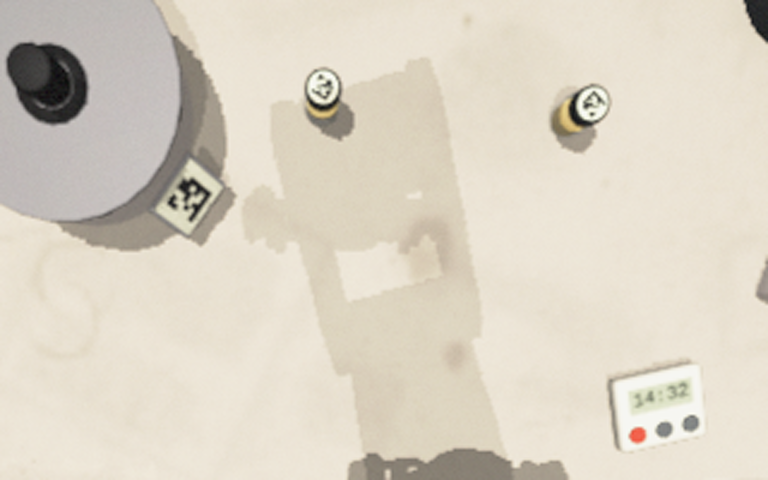

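Run:
```python
from h import *
c=dict(cams.calibration('wrist')); v=np.load('c2.npy'); c['origin']=v[:3]; c['rotation']=v[3:]
A=onz('wrist',(254.6,35.8),.0485,c);B=onz('wrist',(367,43),.0485,c);K=onz('wrist',(131.7,27),.108,c);K2=onz('wrist',(141.7,35),.074,c)
print(A,B,K,K2)
for z in (.035,.04,.045): T=onz('wrist',(198.8,81.7),z,c); print(T,np.degrees(np.arctan2(*(T-K)[1::-1])), np.hypot(*(T-K)[:2]))
for P,n in [(A,'A'),(B,'B'),(K,'K')]: print(n,proj('scene',P),proj('side',P))
```

```text
[0.606  0.1559 0.0485] [ 0.5944 -0.0143  0.0485] [0.6027 0.3172 0.108 ] [0.6022 0.3169 0.074 ]
[0.5437 0.2459 0.035 ] -129.60998162841852 0.09254796070703752
[0.5431 0.245  0.04  ] -129.56183272304048 0.09358929541373887
[0.5425 0.2442 0.045 ] -129.51474353076995 0.09463069475855729
A [219.958  216.2556] [223.8892 228.8984]
B [263.0545 184.038 ] [256.1361 201.6647]
K [172.6795 242.8161] [187.4821 239.6636]
```

Run:
```python
from h import *
im=cv2.imread('pics/s1.png'); crop(im,150,220,250,295,6,'s1tag')
im=cv2.imread('pics/d1.png'); crop(im,170,230,270,305,6,'d1tag')
im=cv2.imread('pics/w1.png'); crop(im,340,70,430,160,6,'w1scan')
```

```text
(no output)
```

View pics/s1tag.png

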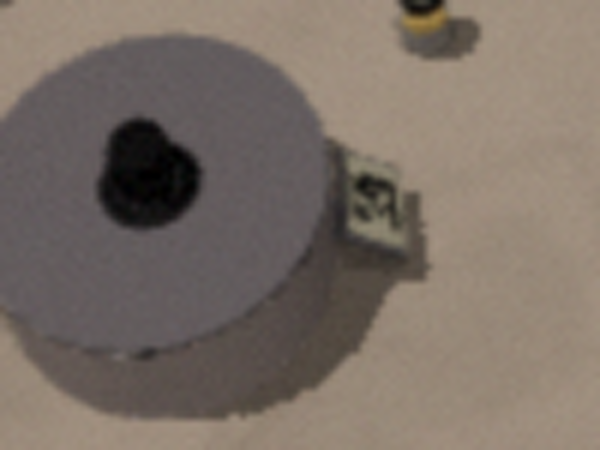

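View pics/d1tag.png

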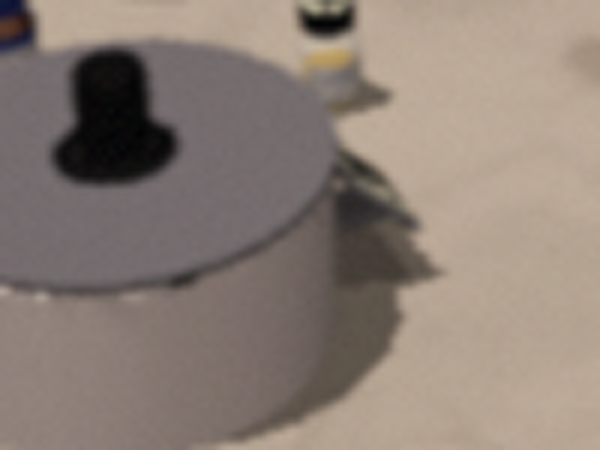

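View pics/w1scan.png

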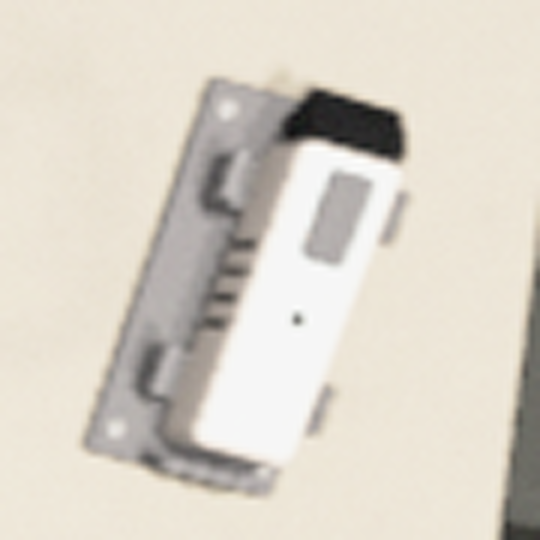

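Run:
```python
from h import *
c2=dict(cams.calibration('wrist')); v=np.load('c2.npy'); c2['origin']=v[:3]; c2['rotation']=v[3:]
print(tri([('wrist',(198.8,81.7),c2),('scene',(212.3,253.3),None)]))
c1=dict(c2); c1['origin']=np.array([ 0.4695, -0.0536,  0.5681]); c1['rotation']=np.array([ 2.0584, -2.1136, -0.2828])
f=lambda p,z: onz('wrist',(340+p[0]/6,70+p[1]/6),z,c1)
L0,L1,R0,R1=[f(p,.048) for p in [(290,145),(198,440),(400,165),(292,470)]]
print(L0,L1,R0,R1)
for a,b in((L1,L0),(R1,R0)): print(np.degrees(np.arctan2(*(b-a)[1::-1])))
print('dot',f((297,319),.048),'noseL/R',f((322,92),.048),f((404,112),.044), 'base corners',[f(p,0.003) for p in [(212,78),(85,448),(270,495)]])
```

```text
(array([0.5441, 0.2464, 0.032 ]), [np.float64(0.009798141834016935), np.float64(0.005487117284089253)])
[ 0.5008 -0.2943  0.048 ] [ 0.4158 -0.2748  0.048 ] [ 0.4943 -0.327   0.048 ] [ 0.4059 -0.3044  0.048 ]
-12.945710982022508
-14.395580054502785
dot [ 0.4511 -0.3013  0.048 ] noseL/R [ 0.5151 -0.3021  0.048 ] [ 0.5093 -0.3286  0.044 ] base corners [array([ 0.5242, -0.2887,  0.003 ]), array([ 0.4096, -0.2567,  0.003 ]), array([ 0.3923, -0.3195,  0.003 ])]
```

```bash
python3 -m creep '{"linear":[[-0.006,0.027,0.007],[-0.006,0.027,0.007],[-0.005,0.027,0.007],[-0.005,0.027,0.007],[-0.005,0.027,0.007],[-0.004,0.027,0.007],[-0.004,0.027,0.007],[-0.003,0.027,0.007]],"rotation":[[0,0.002,0.016],[0,0.002,0.016],[0,0.002,0.016],[0,0.002,0.016],[0,0.002,0.016],[0,0.002,0.016],[0,0.002,0.016],[0,0.002,0.016]],"jaw":[0.085,0.085,0.085,0.085,0.085,0.085,0.085,0.085]}' >/dev/null
python3 -m creep '{"linear":[[-0.003,0.027,0.007],[-0.003,0.027,0.007],[-0.002,0.027,0.007],[-0.002,0.027,0.007],[-0.001,0.027,0.007],[-0.001,0.027,0.007],[0,0.027,0.007],[0,0,0]],"rotation":[[0,0,0.016],[0,0,0.016],[0,0,0.016],[0,0,0.016],[0,0,0.016],[0,0,0.016],[0,0,0.016],[0,0,0]],"jaw":[0.085,0.085,0.085,0.085,0.085,0.085,0.085,0.085]}'; python3 -c "
from h import *
st()
im,c=snap('wrist','w3')
np.save('c3.npy',np.r_[c['origin'],c['rotation']])
im=cv2.resize(im,None,fx=1.5,fy=1.5);cv2.imwrite('pics/w3b.png',im)
"
```

```text
time: 4.63
tcp_pos: [0.3012, -0.2721, 0.2751]
eef_rot: [3.09, -0.485, 0.1]
ft_force: [-0.4, 1.0, -0.4]
finger_gap: 0.996
t 4.63 tcp [ 0.3012 -0.2721  0.2751] f [-0.4196  0.9848 -0.4014] gap 0.996
[[ 0.95   -0.3061  0.0615]
 [-0.3054 -0.952  -0.0218]
 [ 0.0652  0.0019 -0.9979]]
```

View pics/w3.png

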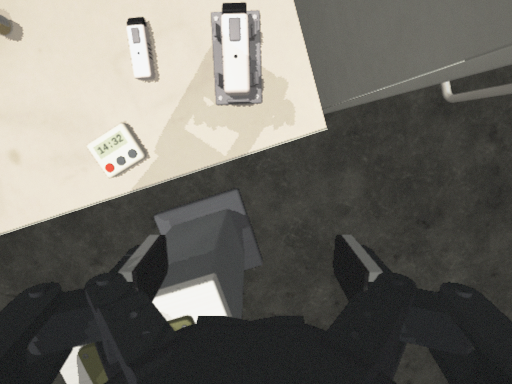

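```bash
python3 -c "
from h import *
crop(cv2.imread('pics/w3.png'),200,0,280,112,5,'w3c')
"
```

```text
(no output)
```

View pics/w3c.png

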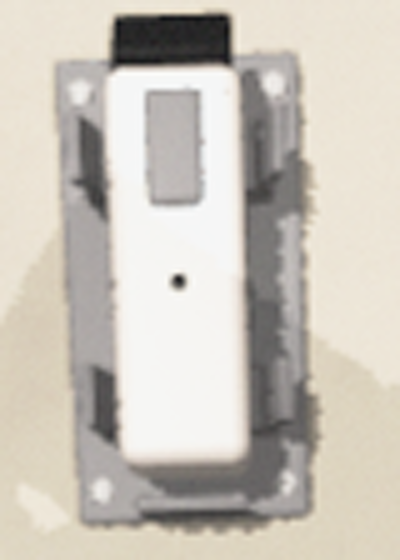

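Run:
```python
from h import *
c=dict(cams.calibration('wrist')); v=np.load('c3.npy'); c['origin']=v[:3]; c['rotation']=v[3:]
f=lambda p,z: onz('wrist',(200+p[0]/5,p[1]/5),z,c)
an=lambda a,b: np.degrees(np.arctan2(*(b-a)[1::-1]))
q=[f(p,.004) for p in [(57,62),(83,522),(297,55),(310,515)]]; print(q,an(q[1],q[0]),an(q[3],q[2]),np.mean(q,0))
q=[f(p,.004) for p in [(80,92),(101,489),(273,82),(290,484)]]; print('screws',q,an(q[1],q[0]),an(q[3],q[2]),np.mean(q,0))
q=[f(p,.046) for p in [(108,70),(122,460),(245,70),(245,462)]]; print('top',q,an(q[1],q[0]),an(q[3],q[2]),np.mean(q,0))
print(f((178,281),.048),f((112,15),.046),f((230,12),.046))
```

```text
[array([ 0.5239, -0.2895,  0.004 ]), array([ 0.4096, -0.2571,  0.004 ]), array([ 0.5058, -0.3515,  0.004 ]), array([ 0.3916, -0.3195,  0.004 ])] -15.854742031827923 -15.650433670402215 [ 0.4577 -0.3044  0.004 ]
screws [array([ 0.5151, -0.293 ,  0.004 ]), array([ 0.4166, -0.2649,  0.004 ]), array([ 0.5015, -0.3434,  0.004 ]), array([ 0.4014, -0.3166,  0.004 ])] -15.906688128515885 -14.968949923829681 [ 0.4586 -0.3045  0.004 ]
top [array([ 0.5017, -0.3007,  0.046 ]), array([ 0.4156, -0.2748,  0.046 ]), array([ 0.4916, -0.3323,  0.046 ]), array([ 0.4056, -0.3046,  0.046 ])] -16.742115955249513 -17.87978790279737 [ 0.4536 -0.3031  0.046 ]
[ 0.451  -0.3018  0.048 ] [ 0.5127 -0.3055  0.046 ] [ 0.5047 -0.3328  0.046 ]
```

```bash
python3 -m creep '{"linear":[[0.012,-0.002,0.012],[0.012,-0.002,0.012],[0.012,-0.002,0.012],[0.012,-0.002,0.012],[0.012,-0.002,0.012],[0.012,-0.002,0.010],[0.010,-0.002,0.008],[0,0,0]],"rotation":[[0,-0.01,-0.006],[0,-0.01,-0.006],[0,-0.01,-0.006],[0,-0.01,-0.006],[0,-0.01,-0.006],[0,-0.01,-0.006],[0,-0.005,0],[0,0,0]],"jaw":[0.085,0.085,0.085,0.085,0.085,0.085,0.085,0.085]}'; python3 -c "
from h import *
st()
im,c=snap('wrist','w4')
np.save('c4.npy',np.r_[c['origin'],c['rotation']]);print(c['origin'])
crop(im,170,130,350,384,3,'w4c')
"
```

```text
time: 5.35
tcp_pos: [0.3873, -0.288, 0.2079]
eef_rot: [3.097, -0.448, 0.017]
ft_force: [-0.1, 0.6, -0.1]
finger_gap: 0.997
t 5.35 tcp [ 0.3873 -0.288   0.2079] f [-0.1184  0.6127 -0.1212] gap 0.997
[[ 0.959  -0.2832  0.0087]
 [-0.2831 -0.959  -0.0135]
 [ 0.0122  0.0105 -0.9999]]
[ 0.4513 -0.3054  0.3514]
```

View pics/w4.png

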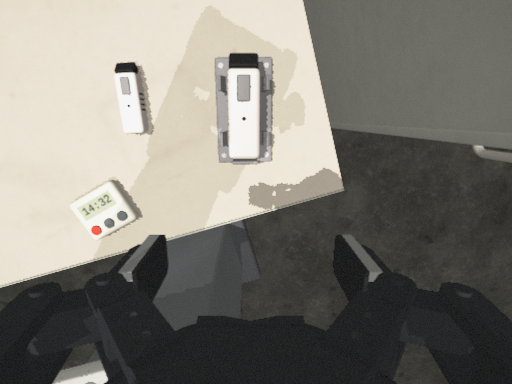

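```bash
python3 -c "
from h import *
crop(cv2.imread('pics/w4.png'),200,40,290,175,4.4,'w4c')
"
```

```text
(no output)
```

View pics/w4c.png

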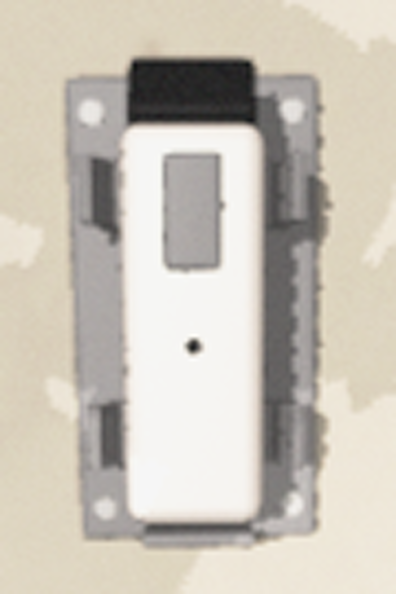

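Run:
```python
from h import *
c=dict(cams.calibration('wrist')); v=np.load('c4.npy'); c['origin']=v[:3]; c['rotation']=v[3:]
f=lambda p,z: onz('wrist',(200+p[0]/4.4,40+p[1]/4.4),z,c)
an=lambda a,b: np.degrees(np.arctan2(*(b-a)[1::-1]))
q=[f(p,.004) for p in [(66,75),(86,540),(319,73),(319,530)]]; print('base',q,an(q[1],q[0]),an(q[3],q[2]),np.mean(q,0))
q=[f(p,.004) for p in [(90,112),(106,508),(292,109),(294,506)]]; print('screws',an(q[1],q[0]),an(q[3],q[2]),np.mean(q,0))
q=[f(p,.025) for p in [(93,193),(104,435),(302,190),(300,432)]]; print('ears',an(q[1],q[0]),an(q[3],q[2]),np.mean(q,0))
q=[f(p,.045) for p in [(122,130),(130,515),(263,130),(263,515)]]; print('top',an(q[1],q[0]),an(q[3],q[2]),np.mean(q,0))
print('dot',f((193,345),.048),'nose',f((192,58),.04),'tail',f((195,522),.04))
```

```text
base [array([ 0.5252, -0.2893,  0.004 ]), array([ 0.4085, -0.2568,  0.004 ]), array([ 0.5072, -0.3523,  0.004 ]), array([ 0.3925, -0.3209,  0.004 ])] -15.601891874398016 -15.283646208674417 [ 0.4583 -0.3048  0.004 ]
screws -15.497641400843465 -15.291754825859071 [ 0.4581 -0.3042  0.004 ]
ears -15.193187119117997 -15.99020486819546 [ 0.4577 -0.3053  0.025 ]
top -16.33767313727597 -15.948392006711495 [ 0.4545 -0.3032  0.045 ]
dot [ 0.4512 -0.3018  0.048 ] nose [ 0.5128 -0.32    0.04  ] tail [ 0.4095 -0.2897  0.04  ]
```

```bash
python3 -m creep '{"linear":[[0.012,-0.001,0.018],[0.012,-0.001,0.018],[0.012,-0.001,0.018],[0.012,-0.001,0.018],[0.012,-0.001,0.018],[0.011,-0.001,0.018],[0,0,0],[0,0,0]],"rotation":[[0.003,-0.003,-0.004],[0.003,-0.003,-0.004],[0.003,-0.003,-0.004],[0.002,-0.003,-0.004],[0,0,0],[0,0,0],[0,0,0],[0,0,0]],"jaw":[0.085,0.085,0.085,0.085,0.085,0.085,0.085,0.085]}'
cat > to.py <<'E'
# residual: to.py x y z yaw_deg  -> tool-frame shift and rotation
import sys
from h import *
s=get_state(); r=R.from_rotvec(s['eef_rot'])
x,y,z,yaw=map(float,sys.argv[1:5])
tilt=float(sys.argv[5]) if len(sys.argv)>5 else 0.
yr=np.radians(yaw)
T=R.from_matrix(np.array([[np.cos(yr),np.sin(yr),0],[np.sin(yr),-np.cos(yr),0],[0,0,-1]]).astype(float))
T=T*R.from_rotvec([0,tilt,0])
print('t',round(s['time'],2),'tcp',s['tcp_pos'],'f',s['ft_force'],'gap',round(s['finger_gap'],3),'yaw',np.degrees(np.arctan2(r.as_matrix()[1,0],r.as_matrix()[0,0])))
print('q',s['joint_positions'])
print('lin',r.inv().apply(np.array([x,y,z])-s['tcp_pos']),'mid-frame',(r*R.from_rotvec((r.inv()*T).as_rotvec()/2)).inv().apply(np.array([x,y,z])-s['tcp_pos']),'rot',(r.inv()*T).as_rotvec())
E
python3 to.py 0.459 -0.3045 0.019 -15.5
```

```text
time: 6.07
tcp_pos: [0.46, -0.3084, 0.1119]
eef_rot: [3.1, -0.428, 0.026]
ft_force: [0.3, 0.1, 0.4]
finger_gap: 0.996
t 6.07 tcp [ 0.46   -0.3084  0.1119] f [0.3435 0.054  0.4173] gap 0.996 yaw -15.730574053966
q [-0.6868  0.0063  1.9835 -0.0014  1.1315  1.1592]
lin [-0.0037 -0.0043  0.0929] mid-frame [-0.0029 -0.0039  0.0929] rot [ 0.0093 -0.018  -0.0041]
```

```bash
python3 -m creep '{"linear":[[-0.001,-0.001,0.015],[-0.001,-0.001,0.015],[-0.001,-0.001,0.015],[0,-0.001,0.012],[0,0,0.012],[0,0,0.008],[0,0,0.005],[0,0,0.003]],"rotation":[[0.003,-0.006,-0.002],[0.003,-0.006,-0.002],[0.003,-0.006,0],[0,0,0],[0,0,0],[0,0,0],[0,0,0],[0,0,0]],"jaw":[0.085,0.085,0.085,0.085,0.085,0.085,0.085,0.085]}';python3 to.py 0.459 -0.3045 0.019 -15.5; python3 -c "
from h import *
im,c=snap('wrist','w5')"
```

```text
time: 6.73
tcp_pos: [0.4576, -0.3053, 0.0239]
eef_rot: [3.11, -0.426, 0.006]
ft_force: [-0.3, 0.6, -0.1]
finger_gap: 0.994
t 6.73 tcp [ 0.4576 -0.3053  0.0239] f [-0.3221  0.6212 -0.1288] gap 0.994 yaw -15.58960615271758
q [-0.6857  0.1273  2.0258 -0.0007  0.9838  1.1575]
lin [ 0.0011 -0.0012  0.0049] mid-frame [ 0.0011 -0.0012  0.0049] rot [ 0.0024 -0.0041 -0.0016]
```

View pics/w5.png

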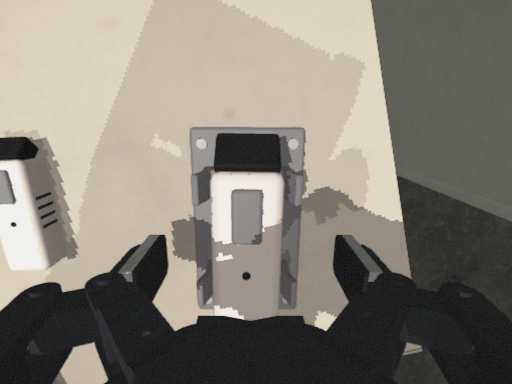

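```bash
python3 -m creep '{"linear":[[0.001,-0.001,0.003],[0,0,0.002],[0,0,0],[0,0,0],[0,0,0],[0,0,0],[0,0,0],[0,0,0]],"rotation":[[0.002,-0.004,0],[0,0,0],[0,0,0],[0,0,0],[0,0,0],[0,0,0],[0,0,0],[0,0,0]],"jaw":[0.085,0.085,0.06,0.04,0.02,0.02,0.02,0.02]}';python3 to.py 0.459 -0.3045 0.019 -15.5
```

```text
time: 7.45
tcp_pos: [0.4609, -0.3059, 0.0208]
eef_rot: [3.11, -0.425, 0.006]
ft_force: [1.0, -0.8, -1.4]
finger_gap: 0.392
t 7.45 tcp [ 0.4609 -0.3059  0.0208] f [ 1.0421 -0.7904 -1.3573] gap 0.392 yaw -15.576508667500468
q [-0.6829  0.1385  2.0195 -0.0004  0.9792  1.1599]
lin [-0.0022 -0.0009  0.0018] mid-frame [-0.0022 -0.0009  0.0018] rot [ 0.0021 -0.0039 -0.0013]
```

```bash
python3 -m creep '{"linear":[[0,0,0],[0,0,-0.005],[0,0,-0.01],[0,0,-0.015],[0,0,-0.02],[0,0,-0.025],[0,0,-0.025],[0,0,-0.025]],"rotation":[[0,0,0],[0,0,0],[0,0,0],[0,0,0],[0,0,0],[0,0,0],[0,0,0],[0,0,0]],"jaw":[0.02,0.02,0.02,0.02,0.02,0.02,0.02,0.02]}';python3 to.py 0.40 0.05 0.2 50.4; python3 -c "
from h import *
im,c=snap('wrist','w6')"
```

```text
time: 8.12
tcp_pos: [0.4556, -0.3017, 0.1455]
eef_rot: [-3.107, 0.425, 0.017]
ft_force: [0.1, 0.2, -2.0]
finger_gap: 0.39
t 8.12 tcp [ 0.4556 -0.3017  0.1455] f [ 0.1251  0.1933 -2.0066] gap 0.39 yaw -15.581285762062707
q [-0.683  -0.0271  1.9556 -0.0004  1.2254  1.1599]
lin [-0.1486 -0.3241 -0.0513] mid-frame [ 0.0519 -0.3525 -0.0533] rot [-0.0107  0.0075 -1.1516]
```

View pics/w6.png

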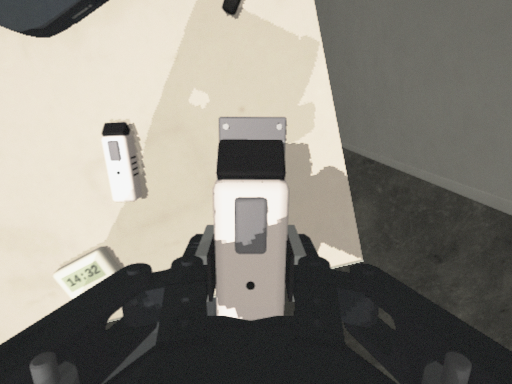

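Run:
```python
from h import *
s,r=st(); 
for z in (.027,.022):
  for px in [(221,143),(284,143),(250,285),(215,185),(287,185)]:
    P=onz('wrist',px,s['tcp_pos'][2]+z); print(z,px,r.T@(P-s['tcp_pos']))
```

```text
t 8.17 tcp [ 0.4585 -0.304   0.1523] f [ 2.9098 -1.5273  2.2718] gap 0.387
[[ 0.9633 -0.2685 -0.0017]
 [-0.2685 -0.9633  0.0009]
 [-0.0019 -0.0004 -1.    ]]
0.027 (221, 143) [ 0.0564 -0.0119 -0.0271]
0.027 (284, 143) [ 0.0564  0.0138 -0.0271]
0.027 (250, 285) [-0.01   -0.0001 -0.027 ]
0.027 (215, 185) [ 0.0387 -0.015  -0.0271]
0.027 (287, 185) [ 0.0387  0.0157 -0.0271]
0.022 (221, 143) [ 0.0559 -0.0124 -0.0221]
0.022 (284, 143) [ 0.0559  0.0144 -0.0221]
0.022 (250, 285) [-0.0134 -0.0001 -0.022 ]
0.022 (215, 185) [ 0.0375 -0.0156 -0.0221]
0.022 (287, 185) [ 0.0375  0.0164 -0.0221]
```

```bash
python3 -m creep '{"linear":[[-0.006,-0.029,0],[-0.004,-0.030,0],[-0.002,-0.030,0],[0,-0.030,0],[0.002,-0.030,0],[0.004,-0.030,0],[0.0065,-0.029,0],[0.0085,-0.029,0]],"rotation":[[0,0,-0.072],[0,0,-0.072],[0,0,-0.072],[0,0,-0.072],[0,0,-0.072],[0,0,-0.072],[0,0,-0.072],[0,0,-0.072]],"jaw":[0.02,0.02,0.02,0.02,0.02,0.02,0.02,0.02]}' | head -2;python3 -m creep '{"linear":[[0.0105,-0.028,0],[0.0125,-0.027,0],[0.0145,-0.026,0],[0.0165,-0.025,0],[0.018,-0.024,0],[0.020,-0.022,0],[0.021,-0.021,0],[0,0,0]],"rotation":[[0,0,-0.072],[0,0,-0.072],[0,0,-0.072],[0,0,-0.072],[0,0,-0.072],[0,0,-0.072],[0,0,-0.07],[0,0,0]],"jaw":[0.02,0.02,0.02,0.02,0.02,0.02,0.02,0.02]}';python3 to.py 0.4858 0.1759 0.068 50.4
```

```text
time: 8.83
tcp_pos: [0.4739, -0.0626, 0.1626]
time: 9.5
tcp_pos: [0.4788, 0.1609, 0.1654]
eef_rot: [2.843, 1.294, 0.03]
ft_force: [-0.5, -0.2, -0.7]
finger_gap: 0.388
t 9.5 tcp [0.4788 0.1609 0.1654] f [-0.5353 -0.1993 -0.7119] gap 0.388 yaw 48.9516761675534
q [ 0.2255 -0.1643  2.0474 -0.0147  1.2361  0.9467]
lin [ 0.015  -0.007   0.0974] mid-frame [ 0.0155 -0.0056  0.0974] rot [ 0.0246 -0.0097 -0.0254]
```

```bash
python3 -m creep '{"linear":[[0.004,-0.002,0.008],[0.004,-0.002,0.010],[0.004,-0.001,0.010],[0.003,-0.001,0.010],[0,0,0.008],[0,0,0.004],[0,0,0],[0,0,0]],"rotation":[[0.006,-0.002,-0.006],[0.006,-0.002,-0.006],[0.006,-0.003,-0.006],[0.006,-0.003,-0.006],[0,0,0],[0,0,0],[0,0,0],[0,0,0]],"jaw":[0.02,0.02,0.02,0.02,0.02,0.02,0.02,0.02]}' ;python3 to.py 0.4858 0.1759 0.068 50.4;python3 -c "
from h import *
im,c=snap('wrist','w7');np.save('c7.npy',np.r_[c['origin'],c['rotation']])
crop(im,130,0,330,200,3,'w7c')
im,c=snap('scene','s7'); crop(im,120,140,340,300,3.5,'s7c')
"
```

```text
time: 10.17
tcp_pos: [0.484, 0.175, 0.1084]
eef_rot: [-2.843, -1.334, 0.009]
ft_force: [-0.2, 0.1, -0.7]
finger_gap: 0.389
t 10.17 tcp [0.484  0.175  0.1084] f [-0.2493  0.0984 -0.7298] gap 0.389 yaw 50.25536326282424
q [ 0.2428 -0.0618  2.0564 -0.0003  1.1528  0.9366]
lin [0.002  0.001  0.0404] mid-frame [0.002  0.0009 0.0404] rot [-0.0032  0.0049 -0.0025]
```

View pics/w7.png

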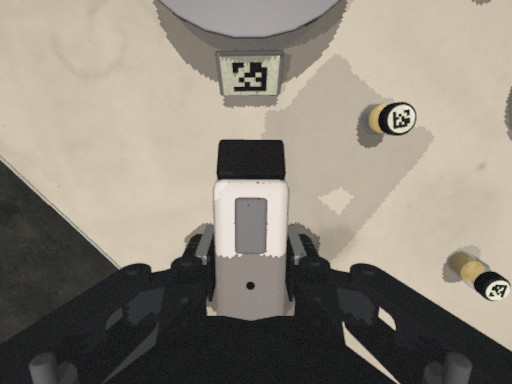

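View pics/s7c.png

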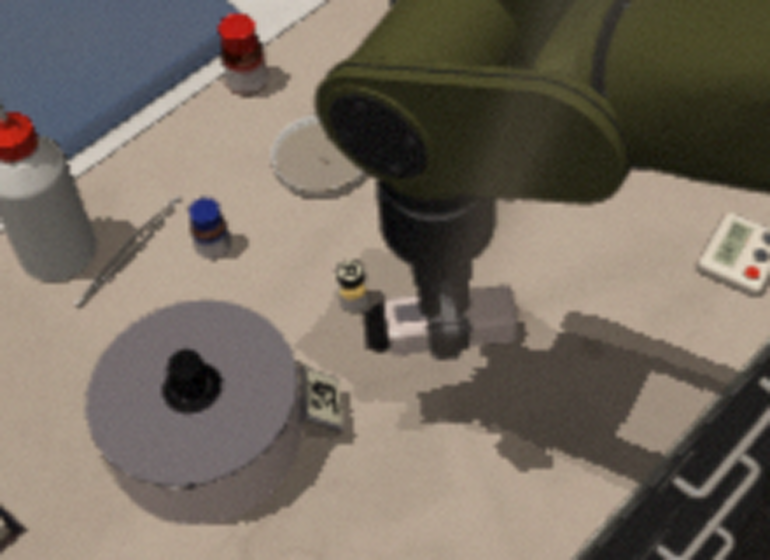

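Run:
```python
from h import *
c0=cams.calibration('wrist')
def C(n):
    c=dict(c0); v=np.load(n); c['origin']=v[:3]; c['rotation']=v[3:]; return c
c2,c7=C('c2.npy'),C('c7.npy')
print(onz('wrist',(250,77),.032,c7),tri([('wrist',(198.8,81.7),c2),('wrist',(250,77),c7),('scene',(212.3,253.3),None)]))
print('A',onz('wrist',(401,118),.0485,c7),'B',onz('wrist',(493,285),.0485,c7))
```

```text
[0.5436 0.2464 0.032 ] (array([0.5438, 0.2464, 0.0323]), [np.float64(0.14697972399545503), np.float64(0.3870533133136888), np.float64(0.03545345219598302)])
A [0.6064 0.1571 0.0485] B [ 0.5943 -0.0063  0.0485]
```

```bash
python3 -m creep '{"linear":[[0.001,0,0.009],[0.001,0.001,0.009],[0,0,0.008],[0,0,0.006],[0,0,0.004],[0,0,0.002],[0,0,0],[0,0,0]],"rotation":[[-0.002,0.002,-0.001],[-0.002,0.002,-0.001],[0,0,0],[0,0,0],[0,0,0],[0,0,0],[0,0,0],[0,0,0]],"jaw":[0.02,0.02,0.02,0.02,0.02,0.02,0.02,0.02]}' ;python3 to.py 0.4858 0.1759 0.068 50.4;python3 -c "
from h import *
im,c=snap('wrist','w8');im,c=snap('scene','s8')
crop(im,180,190,290,270,7,'s8c')"
```

```text
time: 10.93
tcp_pos: [0.4871, 0.1761, 0.0681]
eef_rot: [2.841, 1.336, 0.005]
ft_force: [0.2, 0.3, 0.1]
finger_gap: 0.387
t 10.93 tcp [0.4871 0.1761 0.0681] f [0.1911 0.3093 0.0532] gap 0.387 yaw 50.37489011440242
q [ 0.2439 -0.0066  2.079  -0.0014  1.0655  0.9361]
lin [-0.001  -0.0009  0.0001] mid-frame [-0.001  -0.0009  0.0001] rot [ 0.0032 -0.0022 -0.0004]
```

View pics/w8.png

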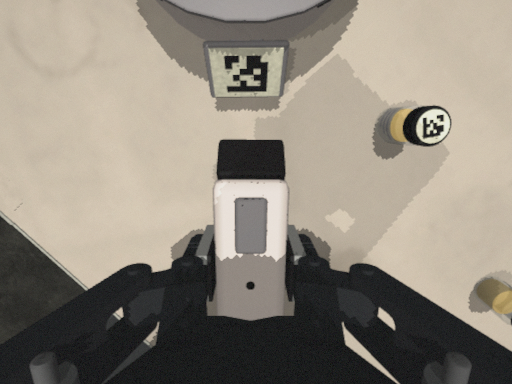

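View pics/s8c.png

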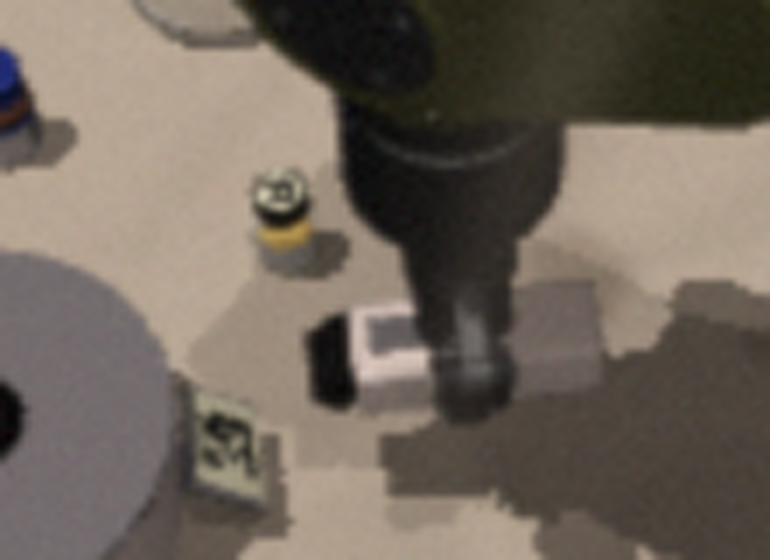

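```bash
for i in 1; do python3 -m creep '{"linear":[[-0.001,-0.001,0],[0,0,0],[0,0,0],[0,0,0],[0,0,0],[0,0,0],[0,0,0],[0,0,0]],"rotation":[[0,0,0],[0,0,0],[0,0,0],[0,0,0],[0,0,0],[0,0,0],[0,0,0],[0,0,0]],"jaw":[0.02,0.02,0.02,0.02,0.02,0.02,0.02,0.02]}'; done
python3 -m creep '{"linear":[[0,0,0],[0,0,0],[0,0,0],[0,0,0],[0,0,0],[0,0,0],[0,0,0],[0,0,0]],"rotation":[[0,0,0],[0,0,0],[0,0,0],[0,0,0],[0,0,0],[0,0,0],[0,0,0],[0,0,0]],"jaw":[0.02,0.02,0.02,0.02,0.02,0.02,0.02,0.02]}'
python3 -c "
from h import *
im,c=snap('wrist','w9')"; python3 to.py 0.4858 0.1759 0.068 50.4
```

```text
time: 11.7
tcp_pos: [0.4871, 0.1764, 0.0705]
eef_rot: [2.84, 1.336, 0.012]
ft_force: [-0.4, 0.1, -0.0]
finger_gap: 0.385
time: 12.37
tcp_pos: [0.487, 0.1763, 0.0703]
eef_rot: [2.84, 1.336, 0.011]
ft_force: [-0.2, -0.2, -0.9]
finger_gap: 0.383
t 12.42 tcp [0.487  0.1763 0.0703] f [ 0.1618  0.7327 -1.559 ] gap 0.388 yaw 50.37434315730832
q [ 0.2444 -0.0122  2.0804 -0.0014  1.0657  0.9367]
lin [-0.0011 -0.0007  0.0023] mid-frame [-0.0011 -0.0007  0.0023] rot [ 0.0056 -0.0055 -0.0005]
```

View pics/w9.png

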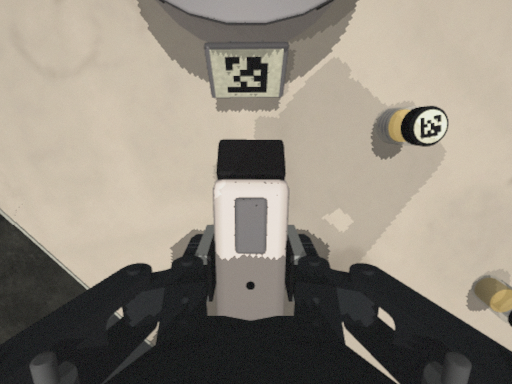

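```bash
python3 -m creep '{"linear":[[-0.001,-0.001,0.003],[0,0,0],[0,0,0],[0,0,0],[0,0,0],[0,0,0],[0,0,0],[0,0,0]],"rotation":[[0,0,0],[0,0,0],[0,0,0],[0,0,0],[0,0,0],[0,0,0],[0,0,0],[0,0,0]],"jaw":[0.02,0.02,0.02,0.02,0.02,0.02,0.02,0.02]}' | head -2
python3 -m creep '{"linear":[[0,0,0],[0,0,0],[0,0,0],[0,0,0],[0,0,0],[0,0,0],[0,0,0],[0,0,0]],"rotation":[[0,0,0],[0,0,0],[0,0,0],[0,0,0],[0,0,0],[0,0,0],[0,0,0],[0,0,0]],"jaw":[0.02,0.02,0.02,0.02,0.02,0.02,0.02,0.02]}' | head -2
python3 -c "
from h import *
im,c=snap('side','d9'); crop(im,150,150,350,300,4,'d9c')"; python3 to.py 0.4858 0.1759 0.068 50.4
```

```text
time: 13.08
tcp_pos: [0.4854, 0.1762, 0.0668]
time: 13.75
tcp_pos: [0.4855, 0.1762, 0.067]
t 13.8 tcp [0.4855 0.1762 0.067 ] f [-0.5858  0.1259 -1.129 ] gap 0.384 yaw 50.3737161016329
q [ 0.2449 -0.0108  2.0854 -0.0014  1.0592  0.9371]
lin [-0.0001  0.0004 -0.001 ] mid-frame [-0.0001  0.0004 -0.001 ] rot [ 0.0056 -0.0056 -0.0005]
```

View pics/d9c.png

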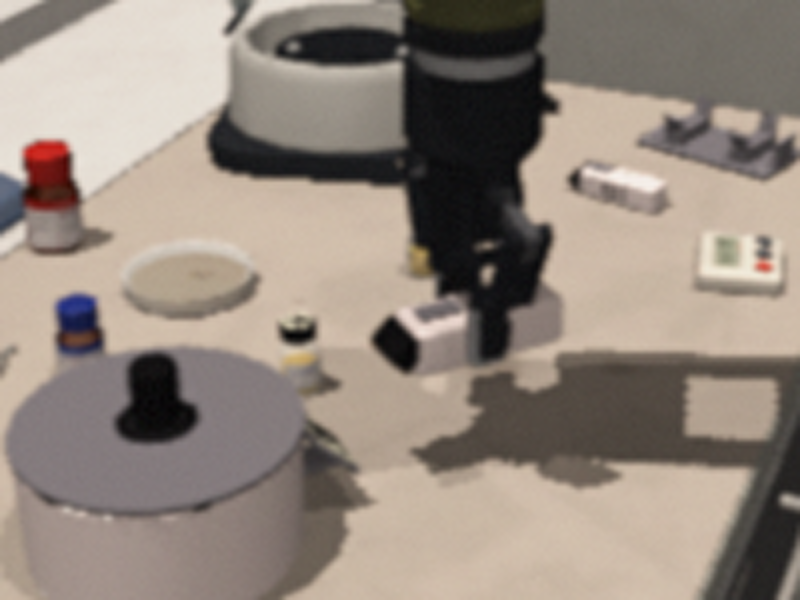

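```bash
python3 -m creep '{"linear":[[0.0006,0.004,-0.003],[0.001,0.004,-0.003],[0.0015,0.004,-0.003],[0.002,0.004,-0.003],[0.0025,0.004,-0.003],[0.003,0.003,-0.003],[0.003,0.003,0],[0.003,0.003,0]],"rotation":[[0,0,0.11],[0,0,0.11],[0,0,0.11],[0,0,0.11],[0,0,0.11],[0,0,0.11],[0,0,0.11],[0,0,0.11]],"jaw":[0.02,0.02,0.02,0.02,0.02,0.02,0.02,0.02]}' | head -2
python3 to.py 0.5146 0.1563 0.085 0
python3 -c "
from h import *
im,c=snap('wrist','w10')
np.save('c10.npy',np.r_[c['origin'],c['rotation']])
crop(im,0,0,512,200,1.5,'w10c')"
```

```text
time: 14.47
tcp_pos: [0.5142, 0.1571, 0.0854]
t 14.47 tcp [0.5142 0.1571 0.0854] f [-0.6162 -0.9871 -0.9501] gap 0.387 yaw -2.3346098496699157
q [ 0.1971  0.0119  2.0275 -0.0008  1.096   1.809 ]
lin [0.0005 0.0008 0.0004] mid-frame [0.0005 0.0008 0.0004] rot [-0.0006 -0.0062 -0.0407]
```

View pics/w10.png

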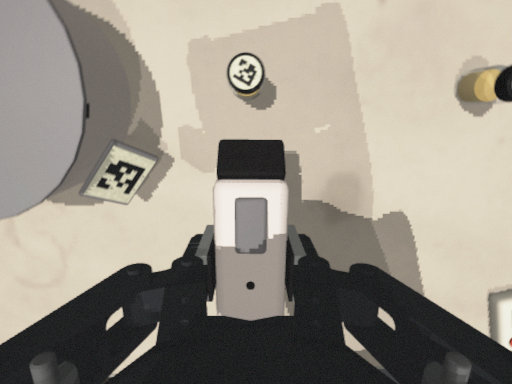

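```bash
cat > win.py <<'E'
import sys
from h import *
# win.py u v : cap disc pixel in newest wrist view -> cap pos, window-frame coordinates
s=get_state(); r=R.from_rotvec(s['eef_rot'])
P=onz('wrist',(float(sys.argv[1]),float(sys.argv[2])),.0485)
p=r.inv().apply(P-s['tcp_pos']); q=p-np.array([.049,0,-.006])
print('cap',P,'tool',p,'lateral',q[1],'fwd-up',(q[0]-q[2])*.7071,'dist',(q[0]+q[2])*.7071)
E
python3 win.py 246 70.5; python3 -c "
from h import *; crop(cv2.imread('pics/w10.png'),210,30,290,110,6,'w10c')"
```

```text
cap [0.608  0.1549 0.0485] tool [ 0.0928 -0.0023  0.0378] lateral -0.0023482089358347453 fwd-up 4.979083249713896e-05 dist 0.061934016344765606
```

View pics/w10c.png

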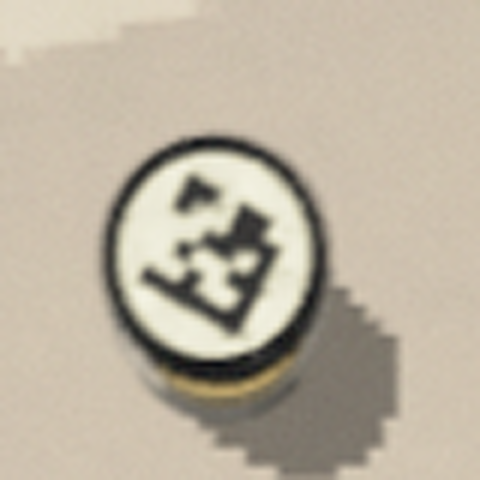

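```bash
python3 -m creep '{"linear":[[0,-0.002,0],[0,0,0],[0,0,0],[0,0,0],[0,0,0],[0,0,0],[0,0,0],[0,0,0]],"rotation":[[0,0,0],[0,0,0],[0,0,0],[0,0,0],[0,0,0],[0,0,0],[0,0,0],[0,0,0]],"jaw":[0.02,0.02,0.02,0.02,0.02,0.02,0.02,0.02]}' | head -2
python3 -m creep '{"linear":[[0,0,0],[0,0,0],[0,0,0],[0,0,0],[0,0,0],[0,0,0],[0,0,0],[0,0,0]],"rotation":[[0,0,0],[0,0,0],[0,0,0],[0,0,0],[0,0,0],[0,0,0],[0,0,0],[0,0,0]],"jaw":[0.02,0.02,0.02,0.02,0.02,0.02,0.02,0.02]}' | head -2
python3 -m creep '{"linear":[[0,0,0],[0,0,0],[0,0,0],[0,0,0],[0,0,0],[0,0,0],[0,0,0],[0,0,0]],"rotation":[[0,0,0],[0,0,0],[0,0,0],[0,0,0],[0,0,0],[0,0,0],[0,0,0],[0,0,0]],"jaw":[0.02,0.02,0.02,0.02,0.02,0.02,0.02,0.02]}' | head -2
python3 -c "
from h import *
im,c=snap('wrist','w11')";python3 win.py 246 71;python3 to.py 0.503 -0.0143 0.085 0
```

```text
time: 15.18
tcp_pos: [0.5139, 0.1594, 0.085]
time: 15.85
tcp_pos: [0.5139, 0.1594, 0.085]
time: 16.52
tcp_pos: [0.5139, 0.1593, 0.0851]
cap [0.6066 0.1586 0.0485] tool [ 0.0925 -0.0023  0.0371] lateral -0.0023297514008213662 fwd-up 0.0002672762025839054 dist 0.061200999182561486
t 16.57 tcp [0.5139 0.1594 0.085 ] f [-0.1355 -0.8949 -1.6207] gap 0.383 yaw -1.91873117577566
q [ 0.2014  0.0135  2.0265 -0.001   1.0959  1.8061]
lin [-0.0051  0.1739 -0.0001] mid-frame [-0.008   0.1738 -0.    ] rot [-0.0004 -0.0058 -0.0335]
```

View pics/w11.png

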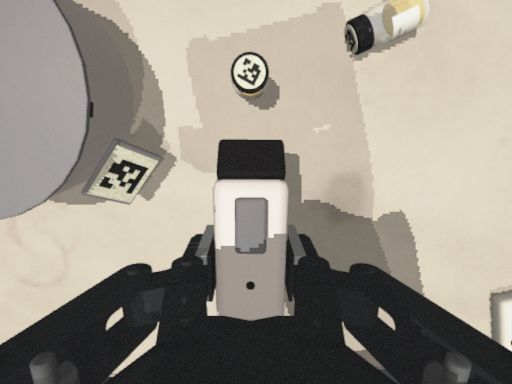

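```bash
python3 -m creep '{"linear":[[0,0,-0.01],[0,0,-0.015],[0,0.01,-0.02],[0,0.015,-0.02],[0,0.015,-0.02],[0,0.01,-0.02],[0,0.01,0],[0,0,0]],"rotation":[[0,0,0],[0,0,0],[0,0,0],[0,0,0],[0,0,0],[0,0,0],[0,0,0],[0,0,0]],"jaw":[0.02,0.02,0.02,0.02,0.02,0.02,0.02,0.02]}' | head -2
python3 to.py 0.5139 0.10 0.185 0; python3 -c "
from h import *
im,c=snap('wrist','w12');np.save('c12.npy',np.r_[c['origin'],c['rotation']]);crop(im,200,0,400,150,4,'w12c');im,c=snap('scene','s12');im,c=snap('side','d12')"
```

```text
time: 17.23
tcp_pos: [0.5103, 0.0972, 0.1976]
t 17.23 tcp [0.5103 0.0972 0.1976] f [ 0.746   0.2862 -1.7342] gap 0.388 yaw -1.7731567162836928
q [ 0.0857 -0.1476  1.9767 -0.0015  1.3074  1.6878]
lin [ 0.0034 -0.0029  0.0126] mid-frame [ 0.0035 -0.0028  0.0126] rot [ 0.0009 -0.0051 -0.0309]
```

View pics/w12.png

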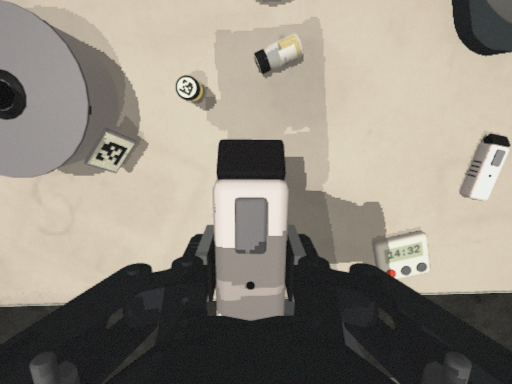

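View pics/w12c.png

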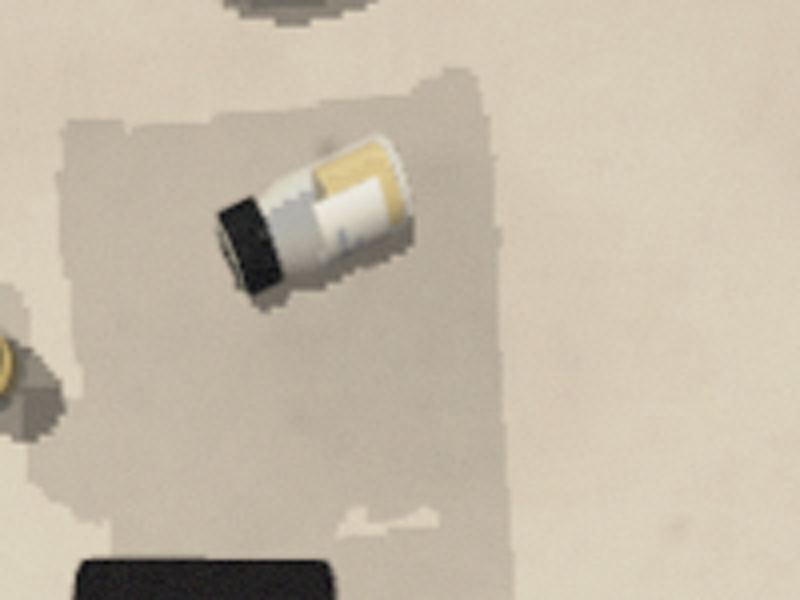

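View pics/s12.png

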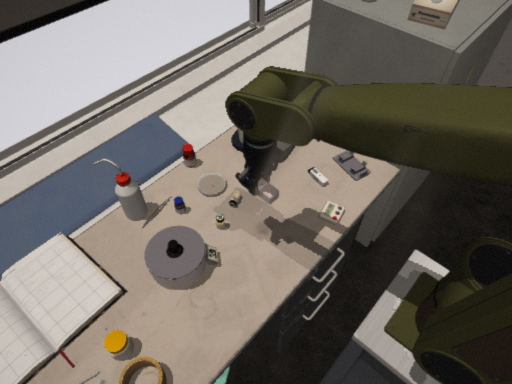

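Run:
```python
from h import *
c=dict(cams.calibration('wrist')); v=np.load('c12.npy'); c['origin']=v[:3]; c['rotation']=v[3:]
P=onz('wrist',(257.75,62.3),.0125,c); Q=onz('wrist',(299.5,44.8),.0125,c); d=P-Q
print(P,Q,np.hypot(*d[:2]),'cap normal yaw',np.degrees(np.arctan2(d[1],d[0])))
n=d/np.linalg.norm(d); print('axis centre',(P+Q)/2, proj('scene',P),proj('side',P))
yaw=np.arctan2(-d[1],-d[0])
print('A',onz('wrist',(188.5,87.5),.0485,c))
for yd in (np.degrees(yaw),-50,-40,-30,-20):
  for D in (.075,.085):
    h=np.array([np.cos(np.radians(yd)),np.sin(np.radians(yd)),0]); W=P-D*.7071*h+[0,0,D*.7071]
    T=W-.049*h-[0,0,.006]; print(yd,D,'tcp',T,'tail',T-.055*h)
```

```text
[0.6324 0.085  0.0125] [0.6481 0.0402 0.0125] 0.04747019448152974 cap normal yaw 109.3927265109648
axis centre [0.6403 0.0626 0.0125] [231.6182 203.8775] [227.9694 226.7149]
A [0.6057 0.1546 0.0485]
-70.6072734890352 0.075 tcp [0.5985 0.1812 0.0595] tail [0.5802 0.2331 0.0595]
-70.6072734890352 0.085 tcp [0.5961 0.1879 0.0666] tail [0.5779 0.2397 0.0666]
-50 0.075 tcp [0.5668 0.1631 0.0595] tail [0.5314 0.2053 0.0595]
-50 0.085 tcp [0.5622 0.1685 0.0666] tail [0.5269 0.2107 0.0666]
-40 0.075 tcp [0.5542 0.1505 0.0595] tail [0.5121 0.1859 0.0595]
-40 0.085 tcp [0.5488 0.1551 0.0666] tail [0.5067 0.1904 0.0666]
-30 0.075 tcp [0.544  0.136  0.0595] tail [0.4964 0.1635 0.0595]
-30 0.085 tcp [0.5379 0.1395 0.0666] tail [0.4903 0.167  0.0666]
-20 0.075 tcp [0.5365 0.1199 0.0595] tail [0.4848 0.1387 0.0595]
-20 0.085 tcp [0.5299 0.1223 0.0666] tail [0.4782 0.1411 0.0666]
```

```bash
python3 -m creep '{"linear":[[0.005,-0.008,0.013],[0.0045,-0.009,0.013],[0.0035,-0.009,0.013],[0.0025,-0.0095,0.013],[0.002,-0.0095,0.013],[0.001,-0.01,0.013],[0,-0.01,0.013],[0,0,0]],"rotation":[[0,0,0.095],[0,0,0.095],[0,0,0.095],[0,0,0.095],[0,0,0.095],[0,0,0.095],[0,0,0.095],[0,0,0]],"jaw":[0.02,0.02,0.02,0.02,0.02,0.02,0.02,0.02]}' | head -2
python3 to.py 0.5515 0.1528 0.063 -40; python3 -c "
from h import *
im,c=snap('wrist','w13');np.save('c13.npy',np.r_[c['origin'],c['rotation']])"
```

```text
time: 18.05
tcp_pos: [0.5422, 0.1611, 0.0878]
t 18.05 tcp [0.5422 0.1611 0.0878] f [-1.2868  0.0849 -1.6663] gap 0.389 yaw -41.44506949646591
q [0.1933 0.0834 1.9486 0.0015 1.127  2.4868]
lin [ 0.0128 -0.0002  0.0246] mid-frame [0.0126 0.0001 0.0247] rot [ 0.0128  0.0118 -0.0251]
```

View pics/w13.png

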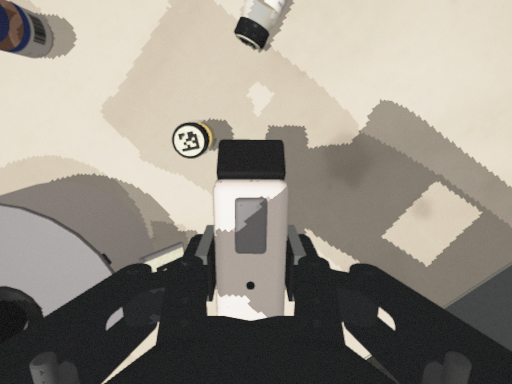

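```bash
sed -i 's/,.0485)/,float(sys.argv[3]) if len(sys.argv)>3 else .0485)/' win.py; python3 -m creep '{"linear":[[0.003,0,0.006],[0.003,0,0.006],[0.003,0,0.006],[0.003,0,0.005],[0.001,0,0.002],[0,0,0],[0,0,0],[0,0,0]],"rotation":[[0.004,0.004,-0.006],[0.004,0.004,-0.006],[0.004,0.004,-0.006],[0,0,-0.006],[0,0,0],[0,0,0],[0,0,0],[0,0,0]],"jaw":[0.02,0.02,0.02,0.02,0.02,0.02,0.02,0.02]}' | head -2
python3 to.py 0.5515 0.1528 0.063 -40; python3 -c "
from h import *
im,c=snap('wrist','w14');crop(im,150,0,350,150,4,'w14c')"
```

```text
time: 18.77
tcp_pos: [0.5522, 0.1502, 0.0617]
t 18.77 tcp [0.5522 0.1502 0.0617] f [ 0.44   -0.0198 -1.6868] gap 0.386 yaw -39.37179098606885
q [ 0.1725  0.1201  1.9584 -0.0018  1.0618  2.4314]
lin [-0.0022 -0.0016 -0.0013] mid-frame [-0.0022 -0.0016 -0.0013] rot [-0.     -0.0021  0.011 ]
```

View pics/w14c.png

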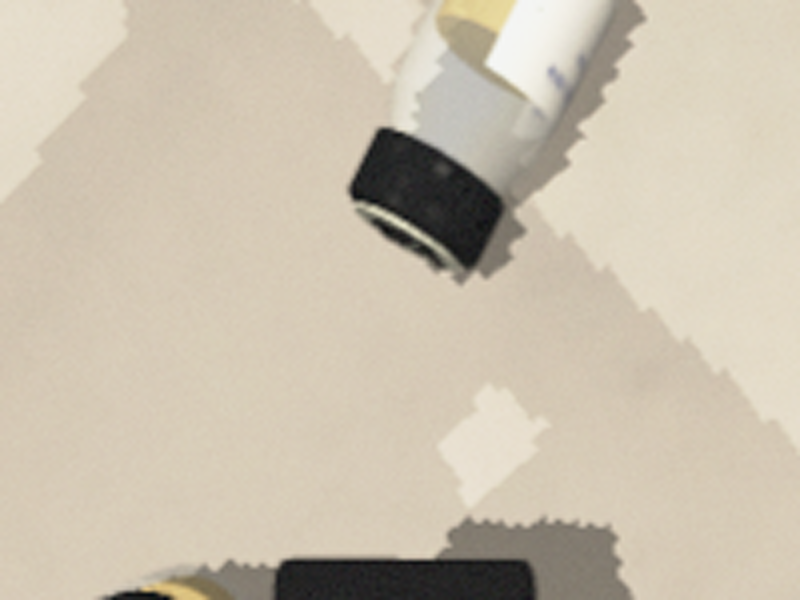

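```bash
python3 win.py 252 59.5 .0125
```

```text
cap [0.6297 0.0854 0.0125] tool [0.1009 0.001  0.0496] lateral 0.000958852130953214 fwd-up -0.00267519457732301 dist 0.07600625821094836
```

```bash
python3 -m creep '{"linear":[[-0.002,0.001,0],[0,0,0],[0,0,0],[0,0,0],[0,0,0],[0,0,0],[0,0,0],[0,0,0]],"rotation":[[0,0,0],[0,0,0],[0,0,0],[0,0,0],[0,0,0],[0,0,0],[0,0,0],[0,0,0]],"jaw":[0.02,0.02,0.02,0.02,0.02,0.02,0.02,0.02]}' | head -2
python3 -m creep '{"linear":[[0,0,0],[0,0,0],[0,0,0],[0,0,0],[0,0,0],[0,0,0],[0,0,0],[0,0,0]],"rotation":[[0,0,0],[0,0,0],[0,0,0],[0,0,0],[0,0,0],[0,0,0],[0,0,0],[0,0,0]],"jaw":[0.02,0.02,0.02,0.02,0.02,0.02,0.02,0.02]}' | head -2
python3 -m creep '{"linear":[[0,0,0],[0,0,0],[0,0,0],[0,0,0],[0,0,0],[0,0,0],[0,0,0],[0,0,0]],"rotation":[[0,0,0],[0,0,0],[0,0,0],[0,0,0],[0,0,0],[0,0,0],[0,0,0],[0,0,0]],"jaw":[0.02,0.02,0.02,0.02,0.02,0.02,0.02,0.02]}' | head -2
python3 to.py 0.5515 0.1528 0.063 -40; python3 -c "
from h import *
im,c=snap('wrist','w15')";  python3 win.py 252 59.5 .0125
```

```text
time: 19.48
tcp_pos: [0.5507, 0.1513, 0.0635]
time: 20.15
tcp_pos: [0.5506, 0.1513, 0.0634]
time: 20.82
tcp_pos: [0.5506, 0.1513, 0.0634]
t 20.82 tcp [0.5506 0.1513 0.0634] f [-0.3754 -0.5692 -1.0104] gap 0.388 yaw -39.3270194770863
q [ 0.1749  0.1137  1.9622 -0.0018  1.0614  2.4329]
lin [-0.0003 -0.0018  0.0004] mid-frame [-0.0003 -0.0018  0.0004] rot [-0.0022 -0.0039  0.0118]
cap [0.6285 0.0864 0.0125] tool [0.1011 0.001  0.0513] lateral 0.0009671079598950064 fwd-up -0.003652203853803149 dist 0.07736945108178538
```

View pics/w15.png

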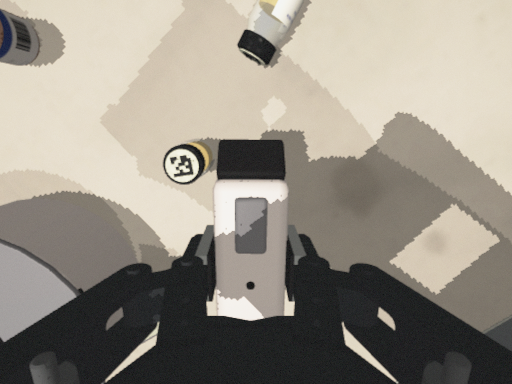

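```bash
python3 -m creep '{"linear":[[0,0,-0.02],[0,0,-0.025],[0,0,-0.025],[0.014,0.027,-0.01],[0.014,0.027,-0.005],[0.014,0.027,0],[0.014,0.027,0],[0.014,0.027,0]],"rotation":[[0,0,0],[0,0,0],[0,0,0],[0,0,0],[0,0,0],[0,0,0],[0,0,0],[0,0,0]],"jaw":[0.02,0.02,0.02,0.02,0.02,0.02,0.02,0.02]}' | head -2
python3 -m creep '{"linear":[[0.017,0.034,0],[0.015,0.035,0],[0.012,0.036,0],[0.009,0.037,0],[0.006,0.037,0],[0.004,0.038,0],[0.002,0.036,0],[0,0,0]],"rotation":[[0,0,-0.068],[0,0,-0.068],[0,0,-0.068],[0,0,-0.068],[0,0,-0.068],[0,0,-0.068],[0,0,0],[0,0,0]],"jaw":[0.02,0.02,0.02,0.02,0.02,0.02,0.02,0.02]}' | head -2
python3 to.py 0.4605 -0.3055 0.021 -15.5
```

```text
time: 21.53
tcp_pos: [0.5187, 0.002, 0.1529]
time: 22.2
tcp_pos: [0.458, -0.2717, 0.1558]
t 22.2 tcp [ 0.458  -0.2717  0.1558] f [-0.2888  1.1796 -0.0414] gap 0.386 yaw -14.246347155735148
q [-0.6375 -0.0851  1.9928  0.0025  1.2207  1.1811]
lin [0.0089 0.0317 0.135 ] mid-frame [0.0102 0.0318 0.1349] rot [ 0.0026 -0.0131  0.0219]
```

```bash
python3 -m creep '{"linear":[[0.003,0.009,0.015],[0.003,0.009,0.015],[0.003,0.009,0.015],[0.001,0.005,0.015],[0,0,0.005],[0,0,0],[0,0,0],[0,0,0]],"rotation":[[0.001,-0.004,0.006],[0.001,-0.004,0.006],[0.001,-0.004,0.006],[0,0,0.004],[0,0,0],[0,0,0],[0,0,0],[0,0,0]],"jaw":[0.02,0.02,0.02,0.02,0.02,0.02,0.02,0.02]}' | head -2
python3 to.py 0.4605 -0.3055 0.021 -15.5
python3 -c "
from h import *
im,c=snap('wrist','w16')"
```

```text
time: 22.87
tcp_pos: [0.46, -0.31, 0.0911]
t 22.87 tcp [ 0.46   -0.31    0.0911] f [-0.9126  0.4266  0.4715] gap 0.388 yaw -15.956734625815324
q [-0.6908  0.043   1.9848  0.0021  1.1096  1.1576]
lin [-0.0011 -0.0045  0.0701] mid-frame [-0.0009 -0.0045  0.0701] rot [-0.     -0.0046 -0.008 ]
```

View pics/w16.png

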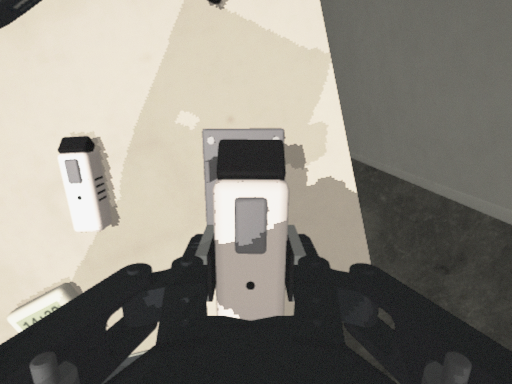

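```bash
python3 -m creep '{"linear":[[0,-0.002,0.01],[0,-0.002,0.01],[0,0,0.01],[0,0,0.01],[0,0,0.01],[0,0,0],[0,0,0],[0,0,0]],"rotation":[[0,-0.002,-0.004],[0,-0.002,-0.004],[0,0,0],[0,0,0],[0,0,0],[0,0,0],[0,0,0],[0,0,0]],"jaw":[0.02,0.02,0.02,0.02,0.02,0.02,0.02,0.02]}' | head -2
python3 to.py 0.4605 -0.3055 0.021 -15.5
python3 -c "
from h import *
im,c=snap('wrist','w17')"
```

```text
time: 23.58
tcp_pos: [0.4624, -0.3048, 0.0374]
t 23.58 tcp [ 0.4624 -0.3048  0.0374] f [ 0.2653  0.3759 -0.4152] gap 0.384 yaw -15.312366506224436
q [-0.6798  0.1157  2.0114  0.0003  1.012   1.1581]
lin [-0.0017  0.0012  0.0164] mid-frame [-0.0017  0.0012  0.0164] rot [ 0.0008 -0.0025  0.0033]
```

View pics/w17.png

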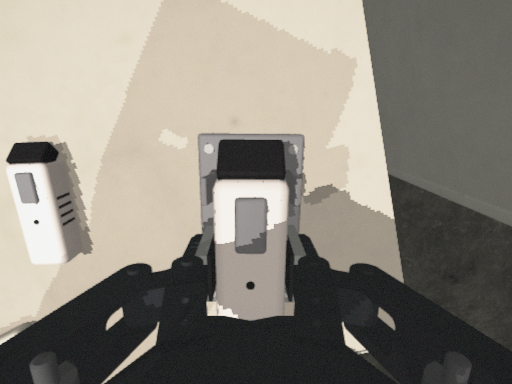

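```bash
python3 -m creep '{"linear":[[-0.001,0.001,0.004],[-0.001,0,0.004],[0,0,0.003],[0,0,0.003],[0,0,0.001],[0,0,0],[0,0,0],[0,0,0]],"rotation":[[0,-0.002,0.003],[0,0,0],[0,0,0],[0,0,0],[0,0,0],[0,0,0],[0,0,0],[0,0,0]],"jaw":[0.02,0.02,0.02,0.02,0.02,0.02,0.02,0.02]}'
python3 to.py 0.4605 -0.3055 0.021 -15.5
```

```text
time: 24.3
tcp_pos: [0.4612, -0.3067, 0.0229]
eef_rot: [3.11, -0.424, 0.006]
ft_force: [-1.1, 0.8, -0.8]
finger_gap: 0.388
t 24.3 tcp [ 0.4612 -0.3067  0.0229] f [-1.1364  0.839  -0.752 ] gap 0.388 yaw -15.534517459955987
q [-0.6834  0.1365  2.0174 -0.0008  0.9829  1.159 ]
lin [-0.001  -0.0009  0.0019] mid-frame [-0.001  -0.0009  0.0019] rot [ 0.0025 -0.0041 -0.0006]
```

Lower the last 2 mm, open, and rise.

```bash
python3 -m creep '{"linear":[[0,0,0.002],[0,0,0],[0,0,0],[0,0,0],[0,0,0],[0,0,0],[0,0,0],[0,0,0]],"rotation":[[0,0,0],[0,0,0],[0,0,0],[0,0,0],[0,0,0],[0,0,0],[0,0,0],[0,0,0]],"jaw":[0.02,0.02,0.034,0.045,0.06,0.075,0.085,0.085]}'
python3 -m creep '{"linear":[[0,0,0],[0,0,0],[0,0,-0.01],[0,0,-0.02],[0,0,-0.03],[0,0,-0.03],[0,0,-0.03],[0,0,-0.03]],"rotation":[[0,0,0],[0,0,0],[0,0,0],[0,0,0],[0,0,0],[0,0,0],[0,0,0],[0,0,0]],"jaw":[0.085,0.085,0.085,0.085,0.085,0.085,0.085,0.085]}'
python3 -c "
from h import *
im,c=snap('wrist','w18');np.save('c18.npy',np.r_[c['origin'],c['rotation']])
crop(im,190,120,310,320,3,'w18c')"
```

```text
time: 24.97
tcp_pos: [0.4624, -0.3075, 0.0223]
eef_rot: [3.108, -0.424, 0.01]
ft_force: [0.3, -0.2, 0.3]
finger_gap: 0.995
time: 25.63
tcp_pos: [0.4568, -0.3029, 0.1715]
eef_rot: [-3.108, 0.424, 0.015]
ft_force: [0.3, -0.3, -0.5]
finger_gap: 0.994
```

View pics/w18.png

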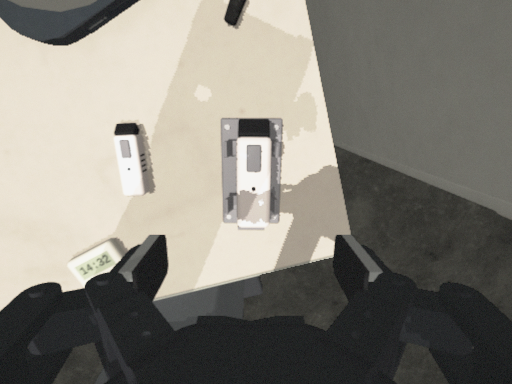

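```bash
python3 - <<'E'
from h import *
c=dict(cams.calibration('wrist')); v=np.load('c18.npy'); c['origin']=v[:3]; c['rotation']=v[3:]
f=lambda p,z: onz('wrist',p,z,c)
print('dot',f((253.3,188.5),.048),'(was .4512 -.3018)','nose',f((255,120),.046),'tail',f((253,229),.04))
print([f(p,.045) for p in [(237,137),(237,225),(271,137),(269,225)]])
E
python3 -c "
from h import *
im=cv2.imread('pics/w18.png');crop(im,205,105,300,240,4,'w18c')"
```

```text
dot [ 0.452  -0.3043  0.048 ] (was .4512 -.3018) nose [ 0.5145 -0.3231  0.046 ] tail [ 0.4071 -0.2917  0.04  ]
[array([ 0.504 , -0.3026,  0.045 ]), array([ 0.4179, -0.2775,  0.045 ]), array([ 0.4954, -0.3336,  0.045 ]), array([ 0.4091, -0.3094,  0.045 ])]
```

View pics/w18c.png

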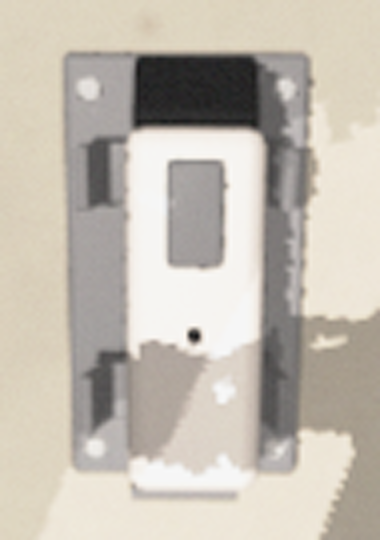

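```bash
python3 -m creep '{"linear":[[-0.005,-0.035,-0.004],[-0.004,-0.035,-0.004],[-0.002,-0.035,-0.004],[0,-0.036,-0.004],[0.001,-0.036,-0.004],[0.003,-0.036,-0.004],[0.005,-0.036,0],[0.006,-0.036,0]],"rotation":[[0,0,-0.036],[0,0,-0.036],[0,0,-0.036],[0,0,-0.036],[0,0,-0.036],[0,0,-0.036],[0,0,-0.036],[0,0,-0.018]],"jaw":[0.085,0.085,0.085,0.085,0.085,0.085,0.085,0.085]}' | head -2
python3 -m creep '{"linear":[[0.01,-0.036,0],[0.01,-0.036,0],[0.01,-0.036,0],[0.01,-0.036,0],[0.01,-0.036,0],[0.01,-0.036,0],[0.01,-0.036,0],[0,0,0]],"rotation":[[0,0,0],[0,0,0],[0,0,0],[0,0,0],[0,0,0],[0,0,0],[0,0,0],[0,0,0]],"jaw":[0.085,0.085,0.085,0.085,0.085,0.085,0.085,0.085]}' | head -2
python3 to.py 0.6025 0.317 0.16 0
python3 -c "
from h import *
im,c=snap('wrist','w19');np.save('c19.npy',np.r_[c['origin'],c['rotation']])"
```

```text
time: 26.35
tcp_pos: [0.5086, -0.0197, 0.2173]
time: 27.02
tcp_pos: [0.58, 0.2518, 0.2228]
t 27.02 tcp [0.58   0.2518 0.2228] f [-1.3696 -1.625  -0.576 ] gap 0.995 yaw 0.29126431211769543
q [ 0.3337  0.0754  1.7171 -0.0212  1.3215  1.9045]
lin [ 0.0208 -0.0657  0.0628] mid-frame [ 0.0217 -0.0655  0.0628] rot [ 0.0104 -0.0328  0.0049]
```

View pics/w19.png

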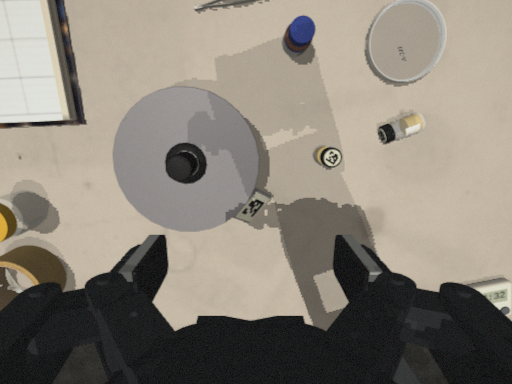

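Run:
```python
from h import *
c=dict(cams.calibration('wrist')); v=np.load('c19.npy'); c['origin']=v[:3]; c['rotation']=v[3:]
f=lambda p,z: onz('wrist',p,z,c)
print(f((181,167),.108),f((186,163),.074),f((186,158),.074))
print('A',f((331,157),.0485),'B cap',f((380,136),.0125),f((423,120),.0125))
print('front edge',onz('wrist',(250,205),0,dict(c,origin=np.load('c2.npy')[:3],rotation=np.load('c2.npy')[3:])))
```

```text
[0.6035 0.315  0.108 ] [0.6025 0.3176 0.074 ] [0.6078 0.3173 0.074 ]
A [0.6064 0.1576 0.0485] B cap [0.6287 0.0873 0.0125] [0.6484 0.0361 0.0125]
front edge [0.3242 0.1658 0.    ]
```

```bash
python3 -m creep '{"linear":[[0.004,-0.011,0.012],[0.004,-0.011,0.012],[0.004,-0.011,0.013],[0.004,-0.011,0.013],[0.004,-0.011,0.013],[0.002,-0.010,0.013],[0,0,0.008],[0,0,0]],"rotation":[[0.002,-0.006,0],[0.002,-0.006,0],[0.002,-0.006,0],[0.002,-0.006,0],[0.002,-0.006,0],[0,0,0],[0,0,0],[0,0,0]],"jaw":[0.085,0.085,0.085,0.085,0.085,0.085,0.085,0.085]}' | head -2
python3 to.py 0.603 0.3165 0.080 0
python3 -c "
from h import *
im,c=snap('wrist','w20')"
```

```text
time: 27.73
tcp_pos: [0.6046, 0.3121, 0.1405]
t 27.73 tcp [0.6046 0.3121 0.1405] f [ 0.0246  0.087  -0.3391] gap 0.995 yaw 0.0806643378899078
q [ 0.4001  0.2537  1.6584 -0.0061  1.2247  1.9715]
lin [-0.002  -0.0046  0.0604] mid-frame [-0.0018 -0.0045  0.0605] rot [ 0.0034 -0.0067  0.0014]
```

View pics/w20.png

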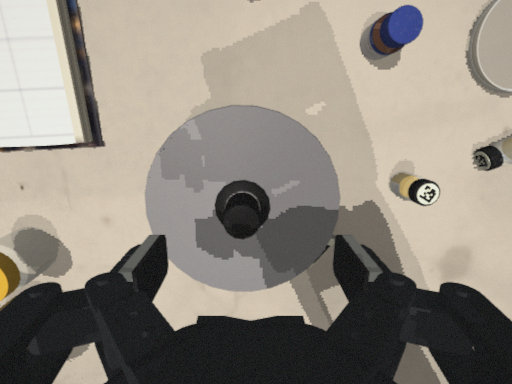

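```bash
python3 -m creep '{"linear":[[-0.001,-0.002,0.012],[-0.001,-0.002,0.012],[0,0,0.011],[0,0,0.010],[0,0,0.007],[0,0,0.005],[0,0,0],[0,0,0]],"rotation":[[0.001,-0.004,0],[0.001,-0.003,0],[0,0,0],[0,0,0],[0,0,0],[0,0,0],[0,0,0],[0,0,0]],"jaw":[0.085,0.085,0.085,0.085,0.085,0.085,0.085,0.085]}' | head -2
python3 to.py 0.603 0.3165 0.080 0
python3 -c "
from h import *
im,c=snap('wrist','w21')"
```

```text
time: 28.45
tcp_pos: [0.6031, 0.3143, 0.0804]
t 28.45 tcp [0.6031 0.3143 0.0804] f [ 0.202   0.8958 -0.3994] gap 0.997 yaw -0.04356187818859288
q [ 0.4021  0.3143  1.6929 -0.0014  1.133   1.9742]
lin [-0.0001 -0.0022  0.0004] mid-frame [-0.0001 -0.0022  0.0004] rot [ 0.0006 -0.0018 -0.0008]
```

View pics/w21.png

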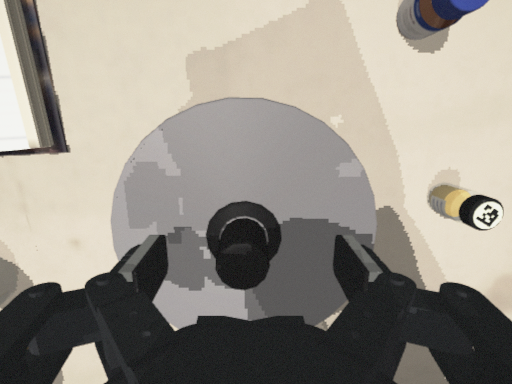

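```bash
python3 -m creep '{"linear":[[0,-0.002,0],[0,0,0],[0,0,0],[0,0,0],[0,0,0],[0,0,0],[0,0,0],[0,0,0]],"rotation":[[0,-0.001,0],[0,0,0],[0,0,0],[0,0,0],[0,0,0],[0,0,0],[0,0,0],[0,0,0]],"jaw":[0.085,0.07,0.055,0.04,0.03,0.01,0.01,0.01]}'
python3 to.py 0.603 0.3165 0.080 0
```

```text
time: 29.17
tcp_pos: [0.6048, 0.3175, 0.0838]
eef_rot: [-3.14, 0.001, -0.009]
ft_force: [0.5, -0.0, -1.3]
finger_gap: 0.284
t 29.17 tcp [0.6048 0.3175 0.0838] f [ 0.4984 -0.0008 -1.2731] gap 0.284 yaw -0.027465844114254578
q [ 0.4052  0.3143  1.6867 -0.001   1.1349  1.9768]
lin [-0.0019  0.001   0.0037] mid-frame [-0.0019  0.001   0.0037] rot [-0.0015 -0.0057 -0.0005]
```

```bash
python3 -m creep '{"linear":[[0,0,0],[0,0,-0.004],[0,0,-0.008],[0,0,-0.012],[0,0,-0.016],[0,0,-0.016],[0,0,-0.016],[0,0,-0.012]],"rotation":[[0,0,0],[0,0,0],[0,0,0],[0,0,0],[0,0,0],[0,0,0],[0,0,0],[0,0,0]],"jaw":[0.01,0.01,0.01,0.01,0.01,0.01,0.01,0.01]}'
python3 to.py 0.43 0.18 0.15 0
python3 -c "
from h import *
im,c=snap('wrist','w22');im,c=snap('side','d22')"
```

```text
time: 29.83
tcp_pos: [0.6013, 0.316, 0.1691]
eef_rot: [3.139, -0.001, -0.006]
ft_force: [-0.4, -0.5, -1.6]
finger_gap: 0.281
t 29.83 tcp [0.6013 0.316  0.1691] f [-0.3645 -0.4642 -1.6309] gap 0.281 yaw -0.03215135860216488
q [ 0.4052  0.2322  1.6337 -0.0009  1.2801  1.9768]
lin [-0.1712  0.136   0.0201] mid-frame [-0.1712  0.136   0.0196] rot [ 0.0025  0.0037 -0.0006]
```

View pics/w22.png

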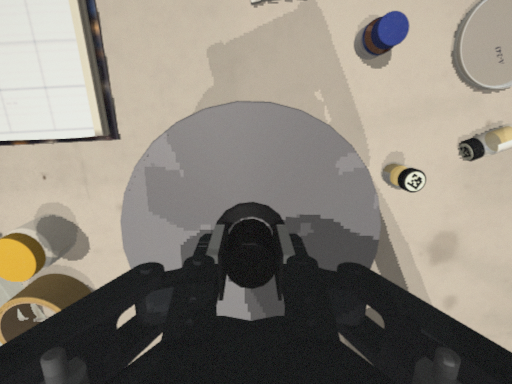

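View pics/d22.png

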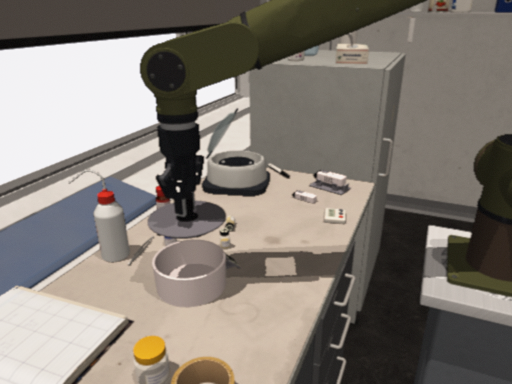

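```bash
python3 -m creep '{"linear":[[-0.021,0.017,0],[-0.021,0.017,0],[-0.021,0.017,0],[-0.021,0.017,0],[-0.021,0.017,0],[-0.021,0.017,0.005],[-0.021,0.017,0.010],[-0.018,0.014,0.010]],"rotation":[[0,0,0],[0,0,0],[0,0,0],[0,0,0],[0,0,0],[0,0,0],[0,0,0],[0,0,0]],"jaw":[0.01,0.01,0.01,0.01,0.01,0.01,0.01,0.01]}'|head -2
python3 to.py 0.43 0.18 0.04 0
python3 -c "
from h import *
im,c=snap('wrist','w23')"
```

```text
time: 30.6
tcp_pos: [0.4327, 0.1803, 0.1423]
t 30.6 tcp [0.4327 0.1803 0.1423] f [ 0.4925 -0.6533 -1.9363] gap 0.28 yaw 0.11273664659272573
q [ 0.2806 -0.2166  2.1323 -0.0006  1.2246  1.8497]
lin [-0.0029  0.0003  0.1023] mid-frame [-0.0028  0.0003  0.1023] rot [ 0.0002 -0.0014  0.002 ]
```

View pics/w23.png

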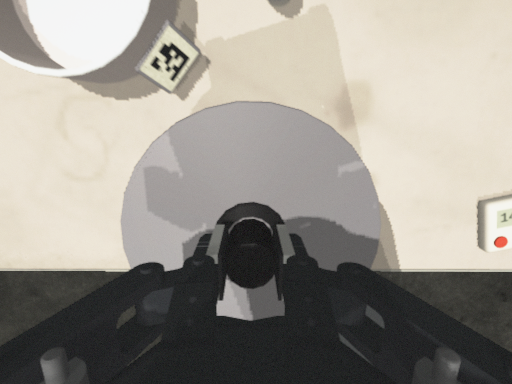

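```bash
python3 -m creep '{"linear":[[-0.001,0,0.015],[-0.001,0,0.017],[0,0,0.017],[0,0,0.017],[0,0,0.015],[0,0,0.010],[0,0,0.006],[0,0,0.003]],"rotation":[[0,0,0],[0,0,0],[0,0,0],[0,0,0],[0,0,0],[0,0,0],[0,0,0],[0,0,0]],"jaw":[0.01,0.01,0.01,0.01,0.01,0.01,0.01,0.01]}'|head -2
python3 to.py 0.43 0.18 0.0238 0
```

```text
time: 31.32
tcp_pos: [0.4197, 0.1754, 0.0304]
t 31.32 tcp [0.4197 0.1754 0.0304] f [-0.8198 -0.5228 -2.0113] gap 0.283 yaw -0.041098792644811866
q [ 0.2785 -0.0818  2.226  -0.0017  1.0097  1.8509]
lin [ 0.0104 -0.0047  0.0065] mid-frame [ 0.0104 -0.0047  0.0066] rot [ 0.0047  0.0114 -0.0007]
```

```bash
python3 -m creep '{"linear":[[0.004,-0.002,0],[0.004,-0.002,0],[0.001,0,0.002],[0,0,0.002],[0,0,0.002],[0,0,0.001],[0,0,0],[0,0,0]],"rotation":[[0.002,0.005,0],[0.002,0.005,0],[0,0,0],[0,0,0],[0,0,0],[0,0,0],[0,0,0],[0,0,0]],"jaw":[0.01,0.01,0.01,0.01,0.01,0.01,0.01,0.01]}'
python3 to.py 0.43 0.18 0.0238 0
```

```text
time: 31.98
tcp_pos: [0.4327, 0.1808, 0.0257]
eef_rot: [-3.14, 0.001, -0.008]
ft_force: [-0.1, 0.5, -1.3]
finger_gap: 0.282
t 31.98 tcp [0.4327 0.1808 0.0257] f [-0.0807  0.5329 -1.2958] gap 0.282 yaw -0.025632309980936126
q [ 0.2814 -0.0516  2.2073 -0.0002  0.9806  1.8528]
lin [-0.0027  0.0008  0.0018] mid-frame [-0.0027  0.0008  0.0019] rot [-0.0013 -0.0052 -0.0004]
```

```bash
python3 -m creep '{"linear":[[0,0,0.002],[0,0,0.001],[0,0,0],[0,0,0],[0,0,0],[0,0,0],[0,0,0],[0,0,0]],"rotation":[[0,-0.003,0],[0,0,0],[0,0,0],[0,0,0],[0,0,0],[0,0,0],[0,0,0],[0,0,0]],"jaw":[0.01,0.01,0.01,0.01,0.01,0.01,0.01,0.01]}'
```

```text
time: 32.65
tcp_pos: [0.4332, 0.181, 0.0236]
eef_rot: [-3.14, 0.001, -0.004]
ft_force: [-1.1, -0.1, -0.5]
finger_gap: 0.282
```

```bash
python3 -m creep '{"linear":[[0,0,0],[0,0,0],[0,0,0],[0,0,0],[0,0,0],[0,0,0],[0,0,0],[0,0,0]],"rotation":[[0,0,0],[0,0,0],[0,0,0],[0,0,0],[0,0,0],[0,0,0],[0,0,0],[0,0,0]],"jaw":[0.03,0.035,0.05,0.065,0.085,0.085,0.085,0.085]}'
python3 -m creep '{"linear":[[0,0,-0.01],[0,0,-0.02],[0,0,-0.025],[0,0,-0.025],[0,0,-0.025],[0,0,-0.025],[0,0,-0.015],[0,0,0]],"rotation":[[0,0,0],[0,0,0],[0,0,0],[0,0,0],[0,0,0],[0,0,0],[0,0,0],[0,0,0]],"jaw":[0.085,0.085,0.085,0.085,0.085,0.085,0.085,0.085]}'
python3 to.py 0.606 0.157 0.12 0
python3 -c "
from h import *
im,c=snap('wrist','w24');np.save('c24.npy',np.r_[c['origin'],c['rotation']])
im,c=snap('side','d24')"
```

```text
time: 33.32
tcp_pos: [0.4341, 0.1812, 0.0243]
eef_rot: [-3.139, 0.001, -0.007]
ft_force: [-0.2, -0.6, 0.1]
finger_gap: 0.996
time: 33.98
tcp_pos: [0.4316, 0.1804, 0.1787]
eef_rot: [-3.14, 0.001, -0.003]
ft_force: [0.3, -1.1, 0.8]
finger_gap: 0.997
t 33.98 tcp [0.4316 0.1804 0.1787] f [ 0.2862 -1.0622  0.7852] gap 0.997 yaw -0.02648243944353228
q [ 0.2806 -0.2562  2.1008  0.0008  1.2951  1.8516]
lin [0.1743 0.0234 0.059 ] mid-frame [0.1743 0.0234 0.0589] rot [-0.0012 -0.0016 -0.0005]
```

View pics/w24.png

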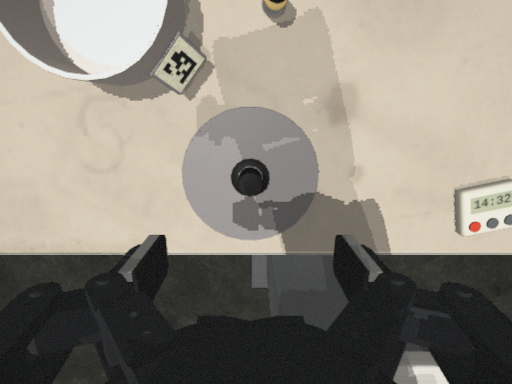

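View pics/d24.png

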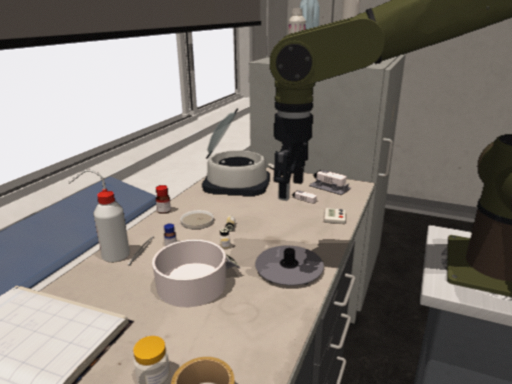

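```bash
python3 -m creep '{"linear":[[0.011,0.002,0.003],[0.0105,0.0035,0.003],[0.01,0.0045,0.003],[0.0095,0.006,0.003],[0.0085,0.007,0.003],[0.008,0.008,0.003],[0.007,0.0085,0.003],[0.0055,0.0095,0.003]],"rotation":[[0,0,-0.119],[0,0,-0.119],[0,0,-0.119],[0,0,-0.119],[0,0,-0.119],[0,0,-0.119],[0,0,-0.119],[0,0,-0.119]],"jaw":[0.085,0.085,0.085,0.085,0.085,0.085,0.085,0.085]}' | head -2
python3 -m creep '{"linear":[[0.0045,0.010,0.003],[0.003,0.0105,0.003],[0.002,0.011,0.003],[0.001,0.011,0.003],[-0.0005,0.011,0.003],[-0.002,0.011,0.003],[-0.003,0.0105,0.003],[-0.0045,0.010,0.003]],"rotation":[[0,0,-0.119],[0,0,-0.119],[0,0,-0.119],[0,0,-0.119],[0,0,-0.119],[0,0,-0.119],[0,0,-0.119],[0,0,-0.119]],"jaw":[0.085,0.085,0.085,0.085,0.085,0.085,0.085,0.085]}' | head -2
python3 to.py 0.606 0.157 0.12 109
python3 -c "
from h import *
im,c=snap('wrist','w25');np.save('c25.npy',np.r_[c['origin'],c['rotation']])"
```

```text
time: 34.75
tcp_pos: [0.5102, 0.1618, 0.1336]
time: 35.42
tcp_pos: [0.5877, 0.1466, 0.0831]
t 35.42 tcp [0.5877 0.1466 0.0831] f [ 0.6041 -0.1843 -0.4218] gap 0.995 yaw 114.30467295261961
q [ 0.1566  0.1985  1.8294 -0.0019  1.1766 -0.2673]
lin [ 0.0025  0.0187 -0.0381] mid-frame [ 0.0032  0.0197 -0.0375] rot [-0.0618 -0.0121  0.093 ]
```

View pics/w25.png

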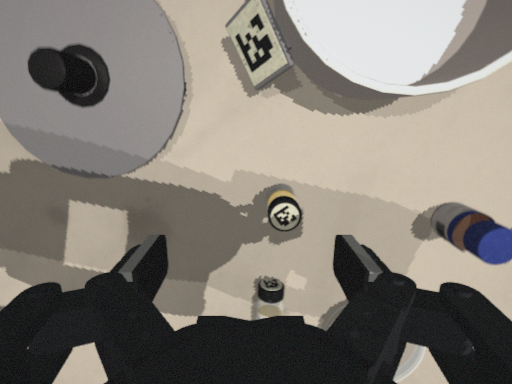

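```bash
python3 - <<'E'
from h import *
c=dict(cams.calibration('wrist')); v=np.load('c25.npy'); c['origin']=v[:3]; c['rotation']=v[3:]
f=lambda p,z: onz('wrist',p,z,c)
print('A',f((285,216),.0485),'Bcap',f((270,284),.0125))
E
python3 -m creep '{"linear":[[0.001,0.004,-0.004],[0.001,0.004,-0.004],[0.001,0.004,0],[0.001,0.004,0],[0,0.003,0],[0,0,0],[0,0,0],[0,0,0]],"rotation":[[-0.015,-0.003,0.023],[-0.015,-0.003,0.023],[-0.015,-0.003,0.023],[-0.015,-0.003,0.023],[0,0,0],[0,0,0],[0,0,0],[0,0,0]],"jaw":[0.085,0.085,0.085,0.085,0.085,0.085,0.085,0.085]}' | head -2
python3 to.py 0.606 0.157 0.015 109
python3 -c "
from h import *
im,c=snap('wrist','w26');np.save('c26.npy',np.r_[c['origin'],c['rotation']])"
```

```text
A [0.6067 0.1571 0.0485] Bcap [0.6299 0.0854 0.0125]
time: 36.13
tcp_pos: [0.598, 0.1572, 0.0809]
t 36.13 tcp [0.598  0.1572 0.0809] f [-0.0346 -0.7522  0.4215] gap 1.0 yaw 107.67876755882786
q [ 0.1701  0.1992  1.8318  0.0003  1.1251 -0.1386]
lin [-0.0028  0.0085  0.0658] mid-frame [-0.0028  0.008   0.0658] rot [-0.0143 -0.0024 -0.023 ]
```

View pics/w26.png

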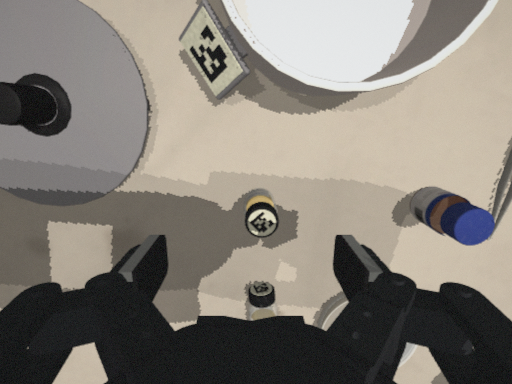

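```bash
python3 -m creep '{"linear":[[-0.001,0.004,0],[-0.001,0.004,0.002],[-0.001,0.001,0.010],[0,0,0.013],[0,0,0.013],[0,0,0.012],[0,0,0.008],[0,0,0.004]],"rotation":[[-0.007,-0.001,-0.012],[-0.007,-0.001,-0.011],[0,0,0],[0,0,0],[0,0,0],[0,0,0],[0,0,0],[0,0,0]],"jaw":[0.085,0.085,0.085,0.085,0.085,0.085,0.085,0.085]}' | head -2
python3 to.py 0.6065 0.157 0.015 109
python3 -c "
from h import *
im,c=snap('wrist','w27')"
```

```text
time: 36.85
tcp_pos: [0.6084, 0.1567, 0.0123]
t 36.85 tcp [0.6084 0.1567 0.0123] f [ 0.0015  0.4334 -0.2951] gap 0.998 yaw 109.0608391292677
q [ 0.1665  0.2992  1.844   0.0004  0.9976 -0.1664]
lin [ 0.0009 -0.0017 -0.0027] mid-frame [ 0.0009 -0.0017 -0.0027] rot [ 0.0009 -0.0002  0.0011]
```

View pics/w27.png

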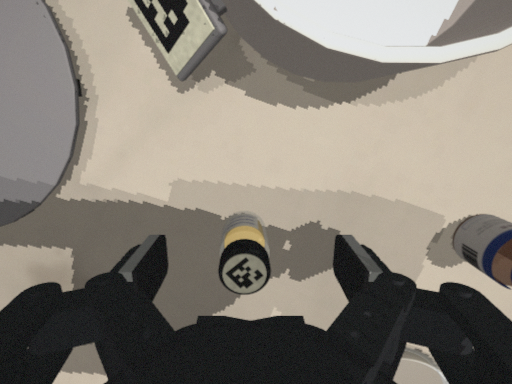

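```bash
python3 -m creep '{"linear":[[0.001,-0.001,-0.002],[0,0,0],[0,0,0],[0,0,0],[0,0,0],[0,0,0],[0,0,0],[0,0,0]],"rotation":[[0,0,0],[0,0,0],[0,0,0],[0,0,0],[0,0,0],[0,0,0],[0,0,0],[0,0,0]],"jaw":[0.08,0.065,0.05,0.035,0.025,0.01,0.01,0.01]}'
python3 -m creep '{"linear":[[0,0,0],[0,0,-0.005],[0,0,-0.015],[0,0,-0.02],[0,0,-0.02],[0,0,-0.02],[0,0,-0.02],[0,0,0]],"rotation":[[0,0,0],[0,0,0],[0,0,0],[0,0,0],[0,0,0],[0,0,0],[0,0,0],[0,0,0]],"jaw":[0.01,0.01,0.01,0.01,0.01,0.01,0.01,0.01]}'
python3 to.py 0.6144 0.2835 0.12 109
python3 -c "
from h import *
im,c=snap('wrist','w28')"
```

```text
time: 37.57
tcp_pos: [0.6078, 0.1577, 0.0157]
eef_rot: [1.822, 2.558, 0.003]
ft_force: [-0.0, 1.0, 0.2]
finger_gap: 0.264
time: 38.23
tcp_pos: [0.6057, 0.1572, 0.1188]
eef_rot: [-1.822, -2.557, 0.003]
ft_force: [0.7, 1.2, 0.8]
finger_gap: 0.259
t 38.23 tcp [0.6057 0.1572 0.1188] f [0.6987 1.222  0.7889] gap 0.259 yaw 109.06692959993721
q [ 0.1681  0.1657  1.8002  0.0004  1.1785 -0.1649]
lin [ 0.1165  0.0495 -0.0012] mid-frame [ 0.1165  0.0494 -0.0012] rot [-0.0026 -0.0008  0.0012]
```

View pics/w28.png

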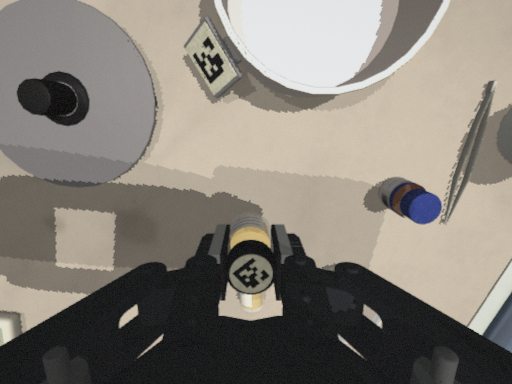

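```bash
python3 -m creep '{"linear":[[0.0155,0.0065,0],[0.0155,0.0065,0],[0.0155,0.0065,0],[0.0155,0.0065,0],[0.0155,0.0065,0],[0.0155,0.0065,0],[0.0155,0.0065,0],[0,0,0]],"rotation":[[0,0,0],[0,0,0],[0,0,0],[0,0,0],[0,0,0],[0,0,0],[0,0,0],[0,0,0]],"jaw":[0.01,0.01,0.01,0.01,0.01,0.01,0.01,0.01]}'
python3 to.py 0.6144 0.2835 0.025 109
python3 -c "
from h import *
im,c=snap('wrist','w29')"
```

```text
time: 38.95
tcp_pos: [0.607, 0.2769, 0.1039]
eef_rot: [-1.82, -2.544, 0.025]
ft_force: [-0.2, 0.1, 0.6]
finger_gap: 0.261
t 38.95 tcp [0.607  0.2769 0.1039] f [-0.2169  0.0525  0.5516] gap 0.261 yaw 108.83505153306339
q [0.3468 0.2758 1.6976 0.0021 1.1889 0.0173]
lin [0.0037 0.0108 0.0787] mid-frame [0.0038 0.01   0.0788] rot [-0.0207 -0.0016 -0.0029]
```

View pics/w29.png

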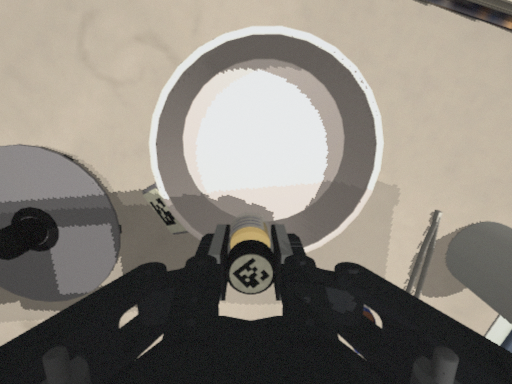

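```bash
python3 -m creep '{"linear":[[0.002,0.005,0],[0.002,0.005,0],[0.001,0.001,0.008],[0,0,0.012],[0,0,0.012],[0,0,0.012],[0,0,0.010],[0,0,0.006]],"rotation":[[-0.01,-0.001,-0.001],[-0.01,0,0],[0,0,0],[0,0,0],[0,0,0],[0,0,0],[0,0,0],[0,0,0]],"jaw":[0.01,0.01,0.01,0.01,0.01,0.01,0.01,0.01]}'
python3 to.py 0.6144 0.2835 0.025 109
python3 -c "
from h import *
im,c=snap('wrist','w30')"
```

```text
time: 39.67
tcp_pos: [0.6168, 0.2819, 0.037]
eef_rot: [1.829, 2.552, -0.002]
ft_force: [-0.4, -0.8, -0.7]
finger_gap: 0.26
t 39.67 tcp [0.6168 0.2819 0.037 ] f [-0.3727 -0.7999 -0.6851] gap 0.26 yaw 108.74466069518495
q [ 0.3503  0.3618  1.7141 -0.002   1.0659  0.0241]
lin [ 0.0023 -0.0018  0.012 ] mid-frame [ 0.0023 -0.0017  0.012 ] rot [-0.0002  0.0017 -0.0045]
```

View pics/w30.png

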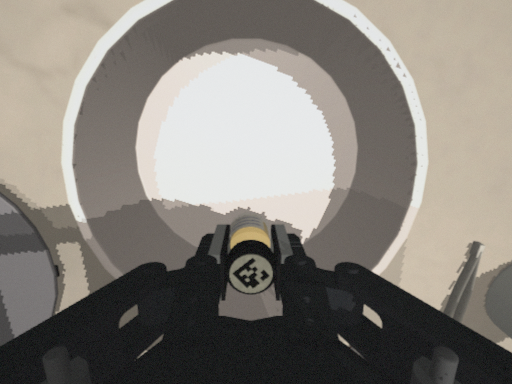

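```bash
python3 -m creep '{"linear":[[0.002,-0.002,0.004],[0.001,0,0.004],[0,0,0.003],[0,0,0.001],[0,0,0],[0,0,0],[0,0,0],[0,0,0]],"rotation":[[0,0,0],[0,0,0],[0,0,0],[0,0,0],[0,0,0],[0,0,0],[0,0,0],[0,0,0]],"jaw":[0.01,0.01,0.01,0.01,0.01,0.01,0.01,0.01]}'
```

```text
time: 40.38
tcp_pos: [0.6139, 0.2843, 0.024]
eef_rot: [1.829, 2.552, -0.002]
ft_force: [-0.5, -0.8, 0.2]
finger_gap: 0.267
```

```bash
python3 -m creep '{"linear":[[0,0,0],[0,0,0],[0,0,0],[0,0,0],[0,0,0],[0,0,0],[0,0,0],[0,0,0]],"rotation":[[0,0,0],[0,0,0],[0,0,0],[0,0,0],[0,0,0],[0,0,0],[0,0,0],[0,0,0]],"jaw":[0.025,0.028,0.032,0.036,0.04,0.045,0.045,0.045]}'
python3 -m creep '{"linear":[[0,0,-0.01],[0,0,-0.015],[0,0,-0.02],[0,0,-0.02],[0,0,-0.02],[0,0,-0.02],[0,0,-0.01],[0,0,0]],"rotation":[[0,0,0],[0,0,0],[0,0,0],[0,0,0],[0,0,0],[0,0,0],[0,0,0],[0,0,0]],"jaw":[0.045,0.045,0.045,0.045,0.045,0.06,0.075,0.085]}'
python3 to.py 0.64 0.0626 0.10 109
python3 -c "
from h import *
im,c=snap('wrist','w31');im,c=snap('scene','s31')"
```

```text
time: 41.05
tcp_pos: [0.6142, 0.2845, 0.0244]
eef_rot: [1.829, 2.552, -0.0]
ft_force: [0.3, 0.0, 0.2]
finger_gap: 0.523
time: 41.72
tcp_pos: [0.6144, 0.2848, 0.1522]
eef_rot: [1.828, 2.551, 0.003]
ft_force: [-0.7, 0.1, 0.4]
finger_gap: 0.925
t 41.72 tcp [0.6144 0.2848 0.1522] f [-0.7016  0.0507  0.3912] gap 0.925 yaw 108.74815776924311
q [ 0.3556  0.2371  1.6574 -0.0019  1.2433  0.0289]
lin [-0.2186 -0.0473  0.0524] mid-frame [-0.2185 -0.0477  0.0523] rot [ 0.0038  0.0017 -0.0044]
```

View pics/w31.png

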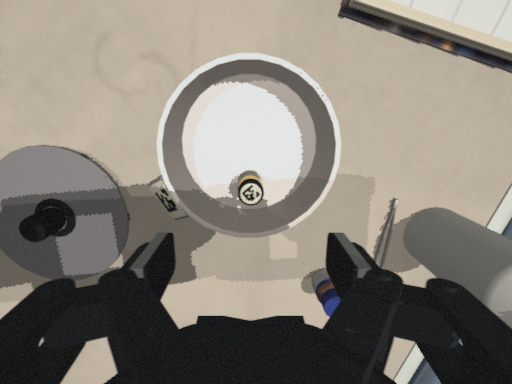

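View pics/s31.png

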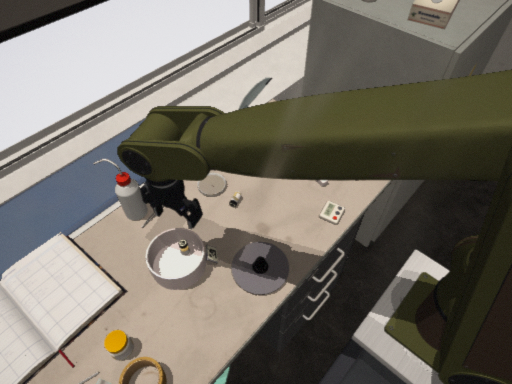

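```bash
python3 -m creep '{"linear":[[-0.03,-0.0065,0],[-0.03,-0.0065,0],[-0.03,-0.0065,0],[-0.03,-0.0065,0],[-0.03,-0.0065,0.006],[-0.03,-0.0065,0.006],[-0.03,-0.0065,0.006],[0,0,0]],"rotation":[[0,0,0],[0,0,0],[0,0,0],[0,0,0],[0,0,0],[0,0,0],[0,0,0],[0,0,0]],"jaw":[0.08,0.07,0.06,0.05,0.042,0.042,0.042,0.042]}'
python3 to.py 0.64 0.0626 0.06 109
python3 -c "
from h import *
im,c=snap('wrist','w32');np.save('c32.npy',np.r_[c['origin'],c['rotation']])
crop(im,150,180,350,330,4,'w32c')"
```

```text
time: 42.48
tcp_pos: [0.6307, 0.0639, 0.1167]
eef_rot: [-1.813, -2.549, 0.023]
ft_force: [-0.1, 0.1, -0.9]
finger_gap: 0.494
t 42.48 tcp [0.6307 0.0639 0.1167] f [-0.0645  0.1137 -0.862 ] gap 0.494 yaw 109.13587029412818
q [ 0.0178  0.1947  1.7708 -0.0038  1.1958 -0.3148]
lin [-0.0044  0.0095  0.0565] mid-frame [-0.0043  0.0089  0.0566] rot [-0.0198 -0.0028  0.0024]
```

View pics/w32.png

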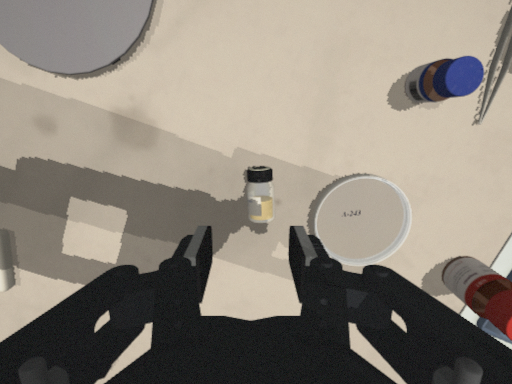

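Run:
```python
from h import *
c=dict(cams.calibration('wrist')); v=np.load('c32.npy'); c['origin']=v[:3]; c['rotation']=v[3:]
f=lambda p,z: onz('wrist',p,z,c)
a,b=f((259.5,167),.0125),f((261.5,221),.0125)
print(a,b,(a+b)/2,np.hypot(*(a-b)[:2]),np.degrees(np.arctan2(*(a-b)[1::-1])),'dish',f((363,220),.015),f((316,220),.015))
```

```text
[0.63   0.0865 0.0125] [0.6491 0.0387 0.0125] [0.6395 0.0626 0.0125] 0.051494538215389254 111.73621767777672 dish [0.7366 0.0719 0.015 ] [0.6959 0.0574 0.015 ]
```

```bash
python3 -m creep '{"linear":[[-0.001,0.003,0.010],[-0.001,0.003,0.012],[-0.001,0.002,0.014],[-0.001,0,0.014],[0,0,0.012],[0,0,0.008],[0,0,0],[0,0,0]],"rotation":[[-0.007,-0.001,-0.007],[-0.007,-0.001,-0.007],[-0.006,-0.001,-0.007],[0,0,0],[0,0,0],[0,0,0],[0,0,0],[0,0,0]],"jaw":[0.042,0.042,0.042,0.042,0.042,0.042,0.042,0.042]}'
python3 to.py 0.6395 0.0626 0.004 110.5
python3 -c "
from h import *
im,c=snap('wrist','w33');np.save('c33.npy',np.r_[c['origin'],c['rotation']])"
```

```text
time: 43.2
tcp_pos: [0.6352, 0.0716, 0.0345]
eef_rot: [-1.778, -2.58, 0.002]
ft_force: [0.4, -0.6, 0.8]
finger_gap: 0.493
t 43.2 tcp [0.6352 0.0716 0.0345] f [ 0.4296 -0.633   0.7913] gap 0.493 yaw 110.85807539149391
q [ 0.0265  0.2941  1.8061  0.0048  1.049  -0.3399]
lin [-0.0102  0.001   0.0304] mid-frame [-0.0101  0.001   0.0304] rot [-0.0058 -0.0064  0.0063]
```

View pics/w33.png

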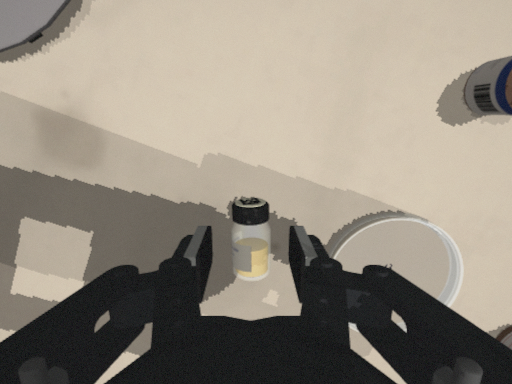

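```bash
python3 -m creep '{"linear":[[-0.005,0.0005,0],[-0.005,0.0005,0],[0,0,0.008],[0,0,0.010],[0,0,0.007],[0,0,0.003],[0,0,0],[0,0,0]],"rotation":[[-0.003,-0.003,0.003],[-0.003,-0.003,0.003],[0,0,0],[0,0,0],[0,0,0],[0,0,0],[0,0,0],[0,0,0]],"jaw":[0.042,0.042,0.042,0.042,0.042,0.042,0.042,0.042]}'
python3 to.py 0.6395 0.0626 0.004 110.5
python3 -c "
from h import *
im,c=snap('wrist','w34')"
```

```text
time: 43.92
tcp_pos: [0.6427, 0.0615, 0.007]
eef_rot: [1.788, 2.576, 0.006]
ft_force: [0.1, -0.1, 0.5]
finger_gap: 0.494
t 43.92 tcp [0.6427 0.0615 0.007 ] f [ 0.0642 -0.1118  0.5   ] gap 0.494 yaw 110.45779087868074
q [ 0.0122  0.3359  1.8075  0.      0.9913 -0.3449]
lin [ 0.0022 -0.0026  0.003 ] mid-frame [ 0.0022 -0.0026  0.003 ] rot [ 0.0065  0.0023 -0.0007]
```

View pics/w34.png

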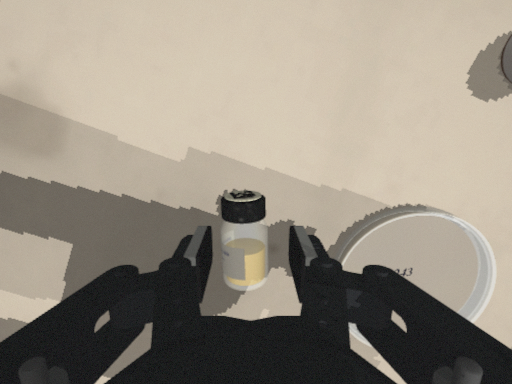

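```bash
python3 -m creep '{"linear":[[0.002,-0.002,0.002],[0,0,0],[0,0,0],[0,0,0],[0,0,0],[0,0,0],[0,0,0],[0,0,0]],"rotation":[[0.004,0,0],[0,0,0],[0,0,0],[0,0,0],[0,0,0],[0,0,0],[0,0,0],[0,0,0]],"jaw":[0.042,0.042,0.036,0.03,0.02,0.01,0.01,0.01]}'
python3 -m creep '{"linear":[[0,0,0],[0,0,-0.005],[0,0,-0.015],[0,0,-0.02],[0,0,-0.02],[0,0,-0.02],[0,0,-0.02],[0,0,0]],"rotation":[[0,0,0],[0,0,0],[0,0,0],[0,0,0],[0,0,0],[0,0,0],[0,0,0],[0,0,0]],"jaw":[0.01,0.01,0.01,0.01,0.01,0.01,0.01,0.01]}'
python3 to.py 0.5945 0.3401 0.12 109
python3 -c "
from h import *
im,c=snap('wrist','w35')"
```

```text
time: 44.63
tcp_pos: [0.6407, 0.0631, 0.0064]
eef_rot: [1.788, 2.577, 0.003]
ft_force: [-0.3, -1.0, -0.3]
finger_gap: 0.254
time: 45.3
tcp_pos: [0.6394, 0.0632, 0.1144]
eef_rot: [1.789, 2.578, 0.001]
ft_force: [1.1, -0.4, 0.9]
finger_gap: 0.255
t 45.3 tcp [0.6394 0.0632 0.1144] f [ 1.0584 -0.4027  0.8633] gap 0.255 yaw 110.47554960759916
q [ 0.0156  0.2016  1.7669 -0.0016  1.17   -0.3412]
lin [ 0.2751  0.0549 -0.0062] mid-frame [ 0.2758  0.0513 -0.0059] rot [0.0025 0.0024 0.0258]
```

View pics/w35.png

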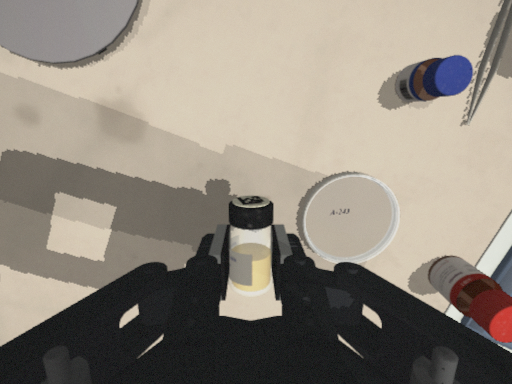

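```bash
python3 -m creep '{"linear":[[0.03,0.006,-0.003],[0.034,0.007,-0.003],[0.034,0.007,-0.003],[0.034,0.007,-0.002],[0.034,0.007,-0.002],[0.034,0.007,-0.001],[0.030,0.006,0],[0,0,0]],"rotation":[[0,0,0.004],[0,0,0.004],[0,0,0.004],[0,0,0.004],[0,0,0.004],[0,0,0.004],[0,0,0],[0,0,0]],"jaw":[0.01,0.01,0.01,0.01,0.01,0.01,0.01,0.01]}'
python3 to.py 0.596 0.337 0.024 109
python3 -c "
from h import *
im,c=snap('wrist','w36')"
```

```text
time: 46.02
tcp_pos: [0.6004, 0.3013, 0.1189]
eef_rot: [-1.831, -2.548, 0.012]
ft_force: [0.1, -1.0, 0.8]
finger_gap: 0.253
t 46.02 tcp [0.6004 0.3013 0.1189] f [ 0.0755 -0.9735  0.792 ] gap 0.253 yaw 108.5901269731523
q [ 0.3857  0.2634  1.6852 -0.001   1.2017  0.0616]
lin [0.0354 0.0081 0.0948] mid-frame [0.0353 0.0078 0.0949] rot [-0.0087  0.0015 -0.0072]
```

View pics/w36.png

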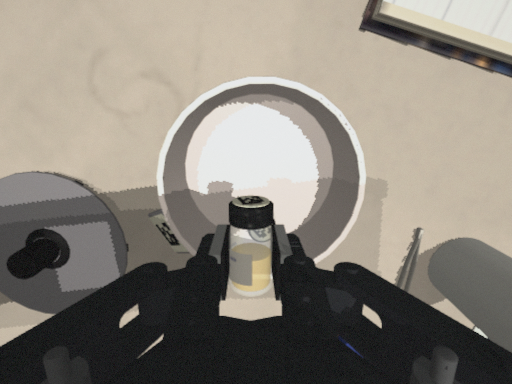

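```bash
python3 -m creep '{"linear":[[0.010,0.002,0],[0.012,0.003,0],[0.012,0.003,0],[0.002,0,0.010],[0,0,0.013],[0,0,0.013],[0,0,0.008],[0,0,0]],"rotation":[[-0.004,0,-0.003],[-0.004,0,-0.003],[0,0,0],[0,0,0],[0,0,0],[0,0,0],[0,0,0],[0,0,0]],"jaw":[0.01,0.01,0.01,0.01,0.01,0.01,0.01,0.01]}'
python3 to.py 0.596 0.337 0.024 109
python3 -c "
from h import *
im,c=snap('wrist','w37');im,c=snap('side','d37')"
```

```text
time: 46.73
tcp_pos: [0.5948, 0.3342, 0.0653]
eef_rot: [-1.83, -2.553, 0.014]
ft_force: [-0.3, -0.5, 0.7]
finger_gap: 0.256
t 46.73 tcp [0.5948 0.3342 0.0653] f [-0.2623 -0.5346  0.6686] gap 0.256 yaw 108.71652512647961
q [ 0.4349  0.3408  1.6875 -0.0045  1.1216  0.1102]
lin [0.0025 0.0023 0.0412] mid-frame [0.0024 0.0022 0.0412] rot [-0.0078  0.0049 -0.005 ]
```

View pics/w37.png

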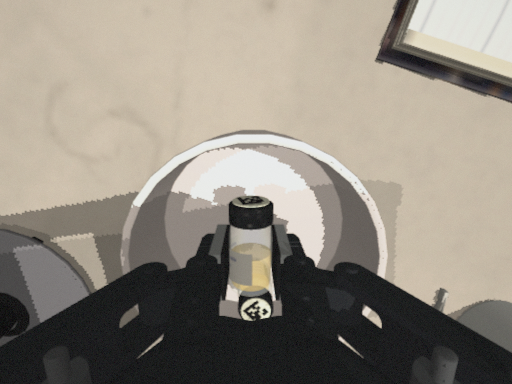

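View pics/d37.png

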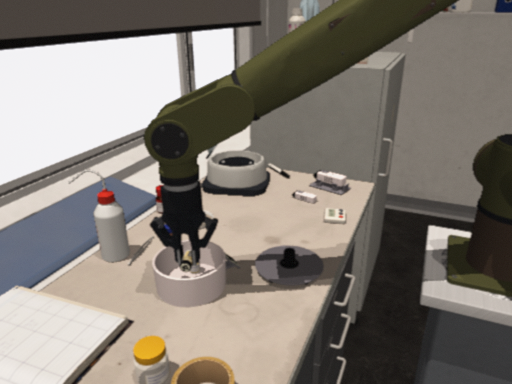

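```bash
python3 -m creep '{"linear":[[0.001,0.002,0.004],[0.001,0,0.008],[0,0,0.009],[0,0,0.008],[0,0,0.006],[0,0,0.003],[0,0,0],[0,0,0]],"rotation":[[-0.004,0.002,-0.003],[-0.003,0.002,0],[0,0,0],[0,0,0],[0,0,0],[0,0,0],[0,0,0],[0,0,0]],"jaw":[0.01,0.01,0.01,0.01,0.01,0.01,0.01,0.01]}'
python3 to.py 0.596 0.337 0.017 109
python3 -c "
from h import *
im,c=snap('wrist','w38')"
```

```text
time: 47.5
tcp_pos: [0.5987, 0.337, 0.0267]
eef_rot: [1.826, 2.552, 0.007]
ft_force: [0.4, 0.0, -0.2]
finger_gap: 0.256
t 47.5 tcp [0.5987 0.337  0.0267] f [ 0.4422  0.0192 -0.2001] gap 0.256 yaw 108.83053620563022
q [ 0.4348  0.3884  1.6989 -0.0006  1.0491  0.1065]
lin [ 0.0008 -0.0026  0.0097] mid-frame [ 0.0009 -0.0026  0.0097] rot [ 0.0052 -0.     -0.003 ]
```

View pics/w38.png

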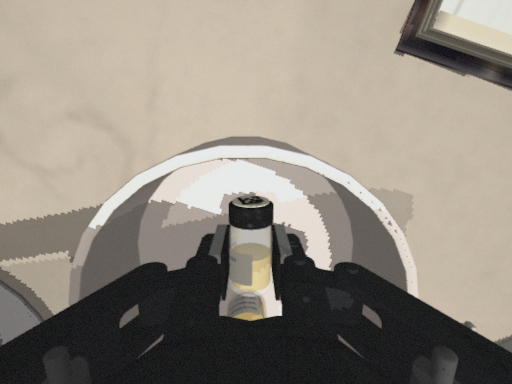

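```bash
python3 -m creep '{"linear":[[0,-0.002,0.003],[0,0,0.003],[0,0,0.002],[0,0,0.001],[0,0,0],[0,0,0],[0,0,0],[0,0,0]],"rotation":[[0.003,0,0],[0,0,0],[0,0,0],[0,0,0],[0,0,0],[0,0,0],[0,0,0],[0,0,0]],"jaw":[0.01,0.01,0.01,0.01,0.01,0.01,0.01,0.01]}'
```

```text
time: 48.22
tcp_pos: [0.5976, 0.3369, 0.0186]
eef_rot: [1.827, 2.553, 0.007]
ft_force: [-1.1, 0.0, -0.5]
finger_gap: 0.257
```

```bash
python3 -m creep '{"linear":[[0,0,0.002],[0,0,0.0015],[0,0,0],[0,0,0],[0,0,0],[0,0,0],[0,0,0],[0,0,0]],"rotation":[[0,0,0],[0,0,0],[0,0,0],[0,0,0],[0,0,0],[0,0,0],[0,0,0],[0,0,0]],"jaw":[0.01,0.01,0.01,0.024,0.026,0.029,0.032,0.036]}'
python3 -m creep '{"linear":[[0,0,0],[0,0,-0.01],[0,0,-0.015],[0,0,-0.02],[0,0,-0.02],[0,0,-0.02],[0,0,-0.02],[0,0,-0.01]],"rotation":[[0,0,0],[0,0,0],[0,0,0],[0,0,0],[0,0,0],[0,0,0],[0,0,0],[0,0,0]],"jaw":[0.038,0.038,0.038,0.038,0.038,0.038,0.05,0.07]}'
python3 -c "
from h import *
im,c=snap('wrist','w39');im,c=snap('scene','s39')"
```

```text
time: 48.88
tcp_pos: [0.5981, 0.3371, 0.0154]
eef_rot: [1.826, 2.552, 0.008]
ft_force: [0.2, 0.0, 1.0]
finger_gap: 0.418
time: 49.55
tcp_pos: [0.5962, 0.3363, 0.1389]
eef_rot: [1.827, 2.554, 0.004]
ft_force: [0.1, 0.7, 0.6]
finger_gap: 0.709
```

View pics/w39.png

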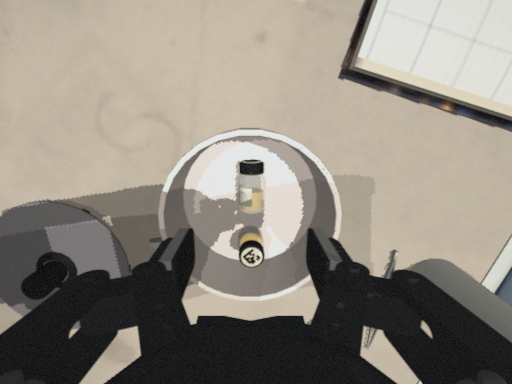

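View pics/s39.png

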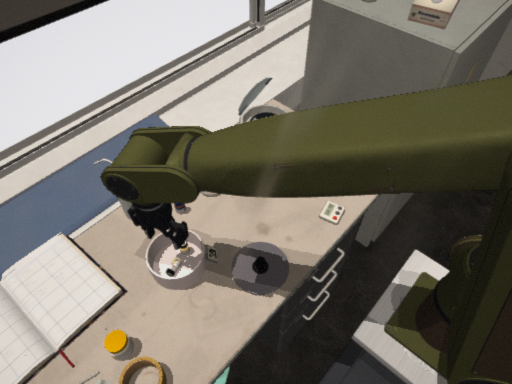

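```bash
python3 -m creep '{"linear":[[-0.012,-0.026,-0.002],[-0.0125,-0.028,-0.002],[-0.0125,-0.028,-0.002],[-0.0125,-0.028,0],[-0.0125,-0.028,0],[-0.0125,-0.028,0],[-0.0125,-0.028,0],[0,0,0]],"rotation":[[0,0,0],[0,0,0],[0,0,0],[0,0,0],[0,0,0],[0,0,0],[0,0,0],[0,0,0]],"jaw":[0.085,0.085,0.085,0.085,0.085,0.085,0.085,0.085]}'
python3 to.py 0.4335 0.181 0.1 109
python3 -c "
from h import *
im,c=snap('wrist','w40');np.save('c40.npy',np.r_[c['origin'],c['rotation']])"
```

```text
time: 50.32
tcp_pos: [0.4293, 0.1848, 0.1329]
eef_rot: [-1.821, -2.552, 0.014]
ft_force: [-0.0, 0.9, -0.1]
finger_gap: 0.995
t 50.32 tcp [0.4293 0.1848 0.1329] f [-0.0282  0.8677 -0.1458] gap 0.995 yaw 108.97093216567838
q [ 0.2917 -0.201   2.1361 -0.0004  1.2179 -0.0393]
lin [-0.0049  0.0031  0.0329] mid-frame [-0.0049  0.003   0.0329] rot [-0.0114 -0.0001 -0.0005]
```

View pics/w40.png

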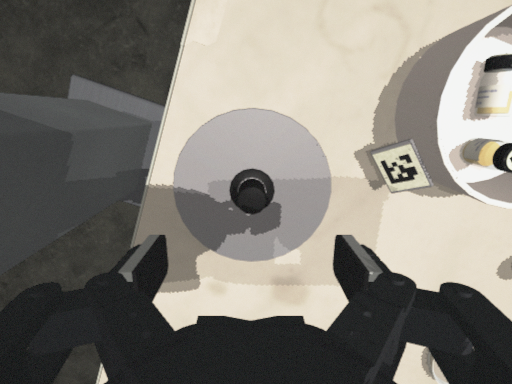

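Run:
```python
from h import *
c=dict(cams.calibration('wrist')); v=np.load('c40.npy'); c['origin']=v[:3]; c['rotation']=v[3:]
f=lambda p,z: onz('wrist',p,z,c)
print(f((253,198.5),.048),f((252.3,190),.014),f((252.5,184.5),.014))
# pot rim: fit circle from scene & side rim pixel edges in s39-like images taken earlier (empty view w31 unavailable)
```

```text
[0.4318 0.1833 0.048 ] [0.4317 0.1814 0.014 ] [0.4301 0.1867 0.014 ]
```

```bash
python3 -m creep '{"linear":[[-0.002,0.001,0.010],[-0.001,0.001,0.012],[-0.001,0,0.014],[0,0,0.014],[0,0,0.013],[0,0,0.010],[0,0,0.004],[0,0,0]],"rotation":[[-0.006,0,0],[-0.006,0,0],[0,0,0],[0,0,0],[0,0,0],[0,0,0],[0,0,0],[0,0,0]],"jaw":[0.085,0.085,0.085,0.085,0.085,0.085,0.085,0.085]}'
python3 to.py 0.432 0.182 0.0245 109
python3 -c "
from h import *
im,c=snap('wrist','w41');np.save('c41.npy',np.r_[c['origin'],c['rotation']])"
```

```text
time: 51.03
tcp_pos: [0.4383, 0.1856, 0.0517]
eef_rot: [1.824, 2.555, 0.01]
ft_force: [-0.1, -0.6, -1.0]
finger_gap: 0.996
t 51.03 tcp [0.4383 0.1856 0.0517] f [-0.0754 -0.5934 -0.9557] gap 0.996 yaw 108.97501030634234
q [ 0.2865 -0.0801  2.1816  0.0024  1.0337 -0.0459]
lin [-0.0014 -0.0073  0.0272] mid-frame [-0.0014 -0.0072  0.0272] rot [ 0.0064 -0.0018 -0.0004]
```

View pics/w41.png

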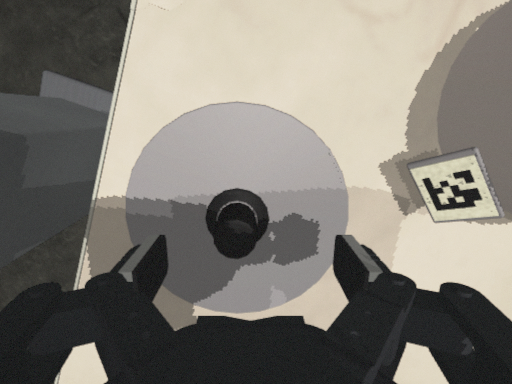

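```bash
python3 - <<'E'
from h import *
c=dict(cams.calibration('wrist')); v=np.load('c41.npy'); c['origin']=v[:3]; c['rotation']=v[3:]
f=lambda p,z: onz('wrist',p,z,c)
print(f((235,238),.048),f((237.3,217.5),.014))
E
python3 -m creep '{"linear":[[-0.001,-0.004,0],[0,-0.003,0.004],[0,0,0.007],[0,0,0.008],[0,0,0.005],[0,0,0.002],[0,0,0],[0,0,0]],"rotation":[[0.004,-0.001,0],[0.002,0,0],[0,0,0],[0,0,0],[0,0,0],[0,0,0],[0,0,0],[0,0,0]],"jaw":[0.085,0.085,0.085,0.085,0.085,0.085,0.085,0.085]}'
python3 to.py 0.432 0.182 0.0245 109
python3 -c "
from h import *
im,c=snap('wrist','w42');np.save('c42.npy',np.r_[c['origin'],c['rotation']])"
```

```text
[0.431 0.182 0.048] [0.4311 0.1816 0.014 ]
time: 51.75
tcp_pos: [0.4338, 0.1829, 0.0261]
eef_rot: [1.823, 2.555, 0.008]
ft_force: [-0.7, -1.0, 0.1]
finger_gap: 0.997
t 51.75 tcp [0.4338 0.1829 0.0261] f [-0.7138 -1.0466  0.08  ] gap 0.997 yaw 108.97968413585791
q [ 0.2846 -0.0484  2.2033  0.0009  0.9813 -0.0472]
lin [-0.0003 -0.002   0.0016] mid-frame [-0.0003 -0.002   0.0016] rot [ 0.0055 -0.0005 -0.0004]
```

View pics/w42.png

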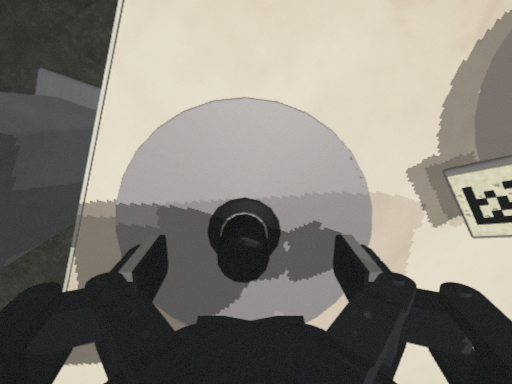

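```bash
python3 -m creep '{"linear":[[0,-0.002,0.002],[0,0,0],[0,0,0],[0,0,0],[0,0,0],[0,0,0],[0,0,0],[0,0,0]],"rotation":[[0.005,0,0],[0,0,0],[0,0,0],[0,0,0],[0,0,0],[0,0,0],[0,0,0],[0,0,0]],"jaw":[0.085,0.085,0.07,0.055,0.04,0.025,0.01,0.01]}'
python3 -m creep '{"linear":[[0,0,0],[0,0,0],[0,0,-0.006],[0,0,-0.012],[0,0,-0.02],[0,0,-0.025],[0,0,-0.025],[0,0,-0.025]],"rotation":[[0,0,0],[0,0,0],[0,0,0],[0,0,0],[0,0,0],[0,0,0],[0,0,0],[0,0,0]],"jaw":[0.01,0.01,0.01,0.01,0.01,0.01,0.01,0.01]}'
python3 to.py 0.6035 0.3165 0.15 109
python3 -c "
from h import *
im,c=snap('wrist','w43')"
```

```text
time: 52.47
tcp_pos: [0.4329, 0.1826, 0.0254]
eef_rot: [1.824, 2.556, 0.004]
ft_force: [0.7, -0.3, 1.0]
finger_gap: 0.282
time: 53.13
tcp_pos: [0.4251, 0.1802, 0.134]
eef_rot: [-1.818, -2.547, 0.023]
ft_force: [1.2, -0.3, -0.8]
finger_gap: 0.284
t 53.13 tcp [0.4251 0.1802 0.134 ] f [ 1.1665 -0.2942 -0.7809] gap 0.284 yaw 108.97521978105911
q [ 0.2843 -0.2112  2.1429  0.0005  1.229  -0.0471]
lin [ 0.0709  0.2127 -0.02  ] mid-frame [ 0.0708  0.2129 -0.018 ] rot [-0.019  -0.0014 -0.0004]
```

View pics/w43.png

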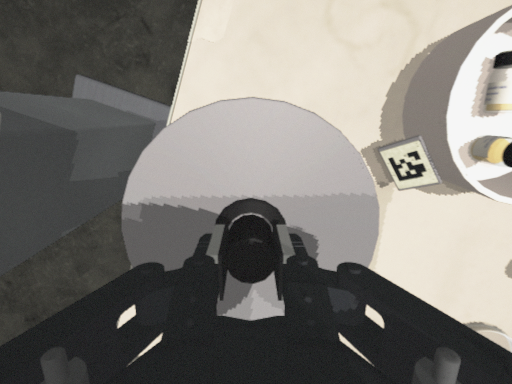

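```bash
python3 -c "
from h import *
im,c=snap('scene','s43'); crop(im,130,215,230,300,7,'s43c')
im,c=snap('side','d43'); crop(im,140,225,240,310,7,'d43c')
for cam in('scene','side'):
  for ctr in [(0.603,0.3168)]:
    im=cv2.imread('pics/'+('s43' if cam=='scene' else 'd43')+'.png'); x0,y0=(130,215) if cam=='scene' else (140,225)
    big=cv2.resize(im[y0:y0+85,x0:x0+100],None,fx=7,fy=7,interpolation=cv2.INTER_CUBIC)
    for r,z,col in[(.075,.068,(0,0,255)),(.07,.068,(0,255,0)),(.075,.0,(255,0,0))]:
      t=np.linspace(0,6.283,120); 
      p=np.array([proj(cam,(ctr[0]+r*np.cos(a),ctr[1]+r*np.sin(a),z)) for a in t]); p=((p-[x0,y0])*7+3.5).astype(np.int32)
      cv2.polylines(big,[p],True,col,1)
    cv2.imwrite('pics/ov_'+cam+'.png',big)
"
```

```text
(no output)
```

View pics/ov_scene.png

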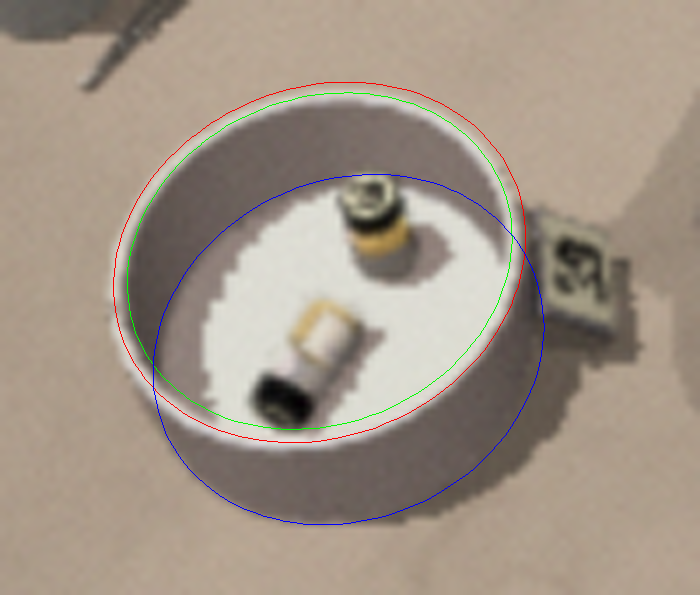

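View pics/ov_side.png

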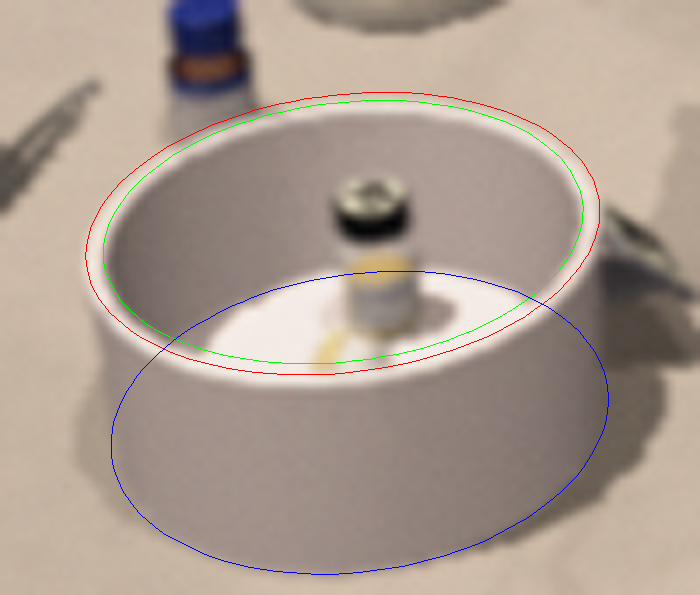

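```bash
cat > rim.py <<'E'
from h import *
from scipy.optimize import least_squares
s=get_state(); c0=dict(cams.calibration('wrist')); r=R.from_rotvec(s['eef_rot']); 
rc=r.inv()*R.from_rotvec(c0['rotation']); tc=r.inv().apply(c0['origin']-s['tcp_pos'])
def cal(tcp,rot):
    r=R.from_rotvec(rot); c=dict(c0); c['origin']=np.array(tcp)+r.apply(tc); c['rotation']=(r*rc).as_rotvec(); return c
for n,tcp,rot,m in [('w31',(0.6144,0.2848,0.1522),(1.828,2.551,0.003),235),('w39',(0.5962,0.3363,0.1389),(1.827,2.554,0.004),225)]:
    c=cal(tcp,rot); im=cv2.imread(f'pics/{n}.png')
    ctr=(0.603,0.3168)
    big=cv2.resize(im[40:310,130:370],None,fx=2.2,fy=2.2,interpolation=cv2.INTER_CUBIC)
    for rr,z,col in[(.075,.068,(0,0,255)),(.07,.068,(0,255,0))]:
      p=np.array([proj('wrist',(ctr[0]+rr*np.cos(a),ctr[1]+rr*np.sin(a),z),c) for a in np.linspace(0,6.283,120)]); p=((p-[130,40])*2.2+1).astype(np.int32)
      cv2.polylines(big,[p],True,col,1)
    cv2.imwrite(f'pics/ov_{n}.png',big)
E
python3 rim.py
```

```text
(no output)
```

View pics/ov_w31.png

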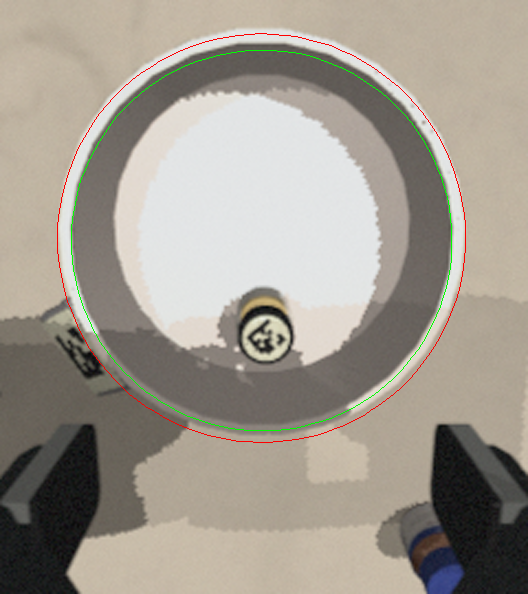

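View pics/ov_w39.png

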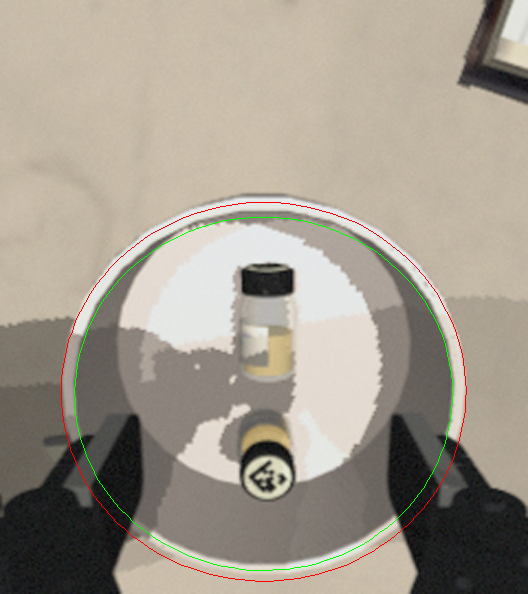

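```bash
python3 -m creep '{"linear":[[0.008,0.027,-0.008],[0.010,0.030,-0.008],[0.010,0.030,-0.005],[0.010,0.030,-0.005],[0.010,0.030,0],[0.010,0.030,0],[0.010,0.025,0],[0,0,0]],"rotation":[[-0.004,0,0],[-0.004,0,0],[-0.004,0,0],[-0.004,0,0],[0,0,0],[0,0,0],[0,0,0],[0,0,0]],"jaw":[0.01,0.01,0.01,0.01,0.01,0.01,0.01,0.01]}'
python3 to.py 0.603 0.318 0.105 109
python3 -c "
from h import *
im,c=snap('wrist','w44')"
```

```text
time: 53.95
tcp_pos: [0.5922, 0.312, 0.1383]
eef_rot: [-1.819, -2.544, 0.032]
ft_force: [-1.3, -0.4, -1.6]
finger_gap: 0.278
t 53.95 tcp [0.5922 0.312  0.1383] f [-1.2951 -0.3819 -1.5845] gap 0.278 yaw 108.86637484476364
q [0.404  0.2494 1.6676 0.0019 1.2494 0.074 ]
lin [0.0022 0.013  0.0329] mid-frame [0.0022 0.0126 0.0331] rot [-0.0249 -0.     -0.0023]
```

View pics/w44.png

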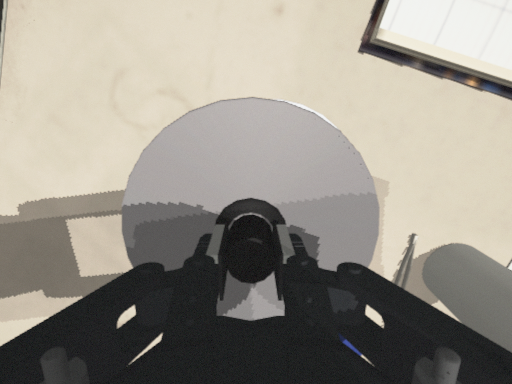

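```bash
python3 -m creep '{"linear":[[0.001,0.004,0.004],[0.001,0.004,0.005],[0,0.004,0.005],[0,0,0.004],[0,0,0],[0,0,0],[0,0,0],[0,0,0]],"rotation":[[-0.008,0,-0.001],[-0.008,0,-0.001],[-0.008,0,0],[0,0,0],[0,0,0],[0,0,0],[0,0,0],[0,0,0]],"jaw":[0.01,0.01,0.01,0.01,0.01,0.01,0.01,0.01]}'
python3 to.py 0.603 0.318 0.0865 109
```

```text
time: 54.67
tcp_pos: [0.5949, 0.3123, 0.1107]
eef_rot: [-1.822, -2.551, 0.02]
ft_force: [0.0, 0.7, -0.9]
finger_gap: 0.285
t 54.67 tcp [0.5949 0.3123 0.1107] f [ 0.0367  0.7329 -0.8704] gap 0.285 yaw 108.92289699941091
q [ 0.404   0.2752  1.6858 -0.0012  1.1951  0.0742]
lin [0.0028 0.0098 0.0241] mid-frame [0.0028 0.0096 0.0241] rot [-0.0144  0.0022 -0.0014]
```

```bash
python3 -m creep '{"linear":[[0.002,0.005,0],[0.001,0.005,0],[0,0.003,0],[0,0,0],[0,0,0],[0,0,0],[0,0,0],[0,0,0]],"rotation":[[-0.008,0.001,-0.001],[-0.006,0.001,0],[0,0,0],[0,0,0],[0,0,0],[0,0,0],[0,0,0],[0,0,0]],"jaw":[0.01,0.01,0.01,0.01,0.01,0.01,0.01,0.01]}'
python3 to.py 0.603 0.318 0.0865 109
python3 -c "
from h import *
im,c=snap('side','d45'); crop(im,130,200,250,310,6,'d45c')
im,c=snap('scene','s45'); crop(im,120,200,240,300,6,'s45c')"
```

```text
time: 55.33
tcp_pos: [0.6088, 0.3207, 0.1131]
eef_rot: [1.823, 2.555, 0.007]
ft_force: [-0.4, 0.4, -1.6]
finger_gap: 0.283
t 55.33 tcp [0.6088 0.3207 0.1131] f [-0.3752  0.4197 -1.5985] gap 0.283 yaw 108.9839961804878
q [0.4068 0.2945 1.6576 0.     1.1842 0.0755]
lin [-0.0007 -0.0065  0.0266] mid-frame [-0.0007 -0.0065  0.0266] rot [ 0.0052 -0.0004 -0.0003]
```

View pics/d45c.png

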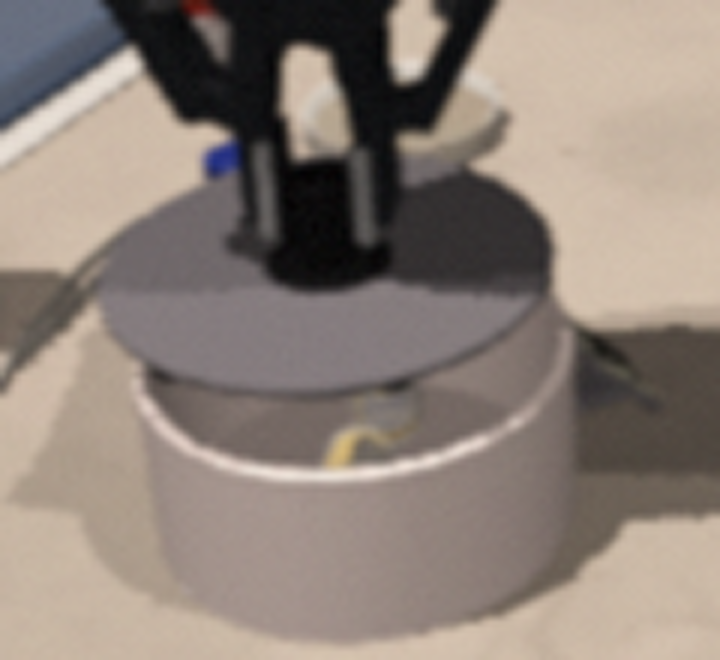

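View pics/s45c.png

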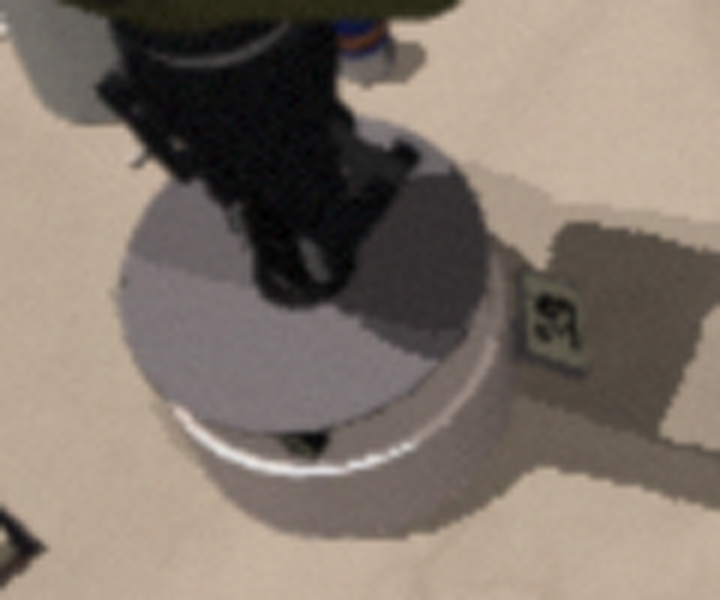

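```bash
python3 -m creep '{"linear":[[0,-0.003,0.003],[0,-0.002,0.004],[0,0,0.003],[0,0,0],[0,0,0],[0,0,0],[0,0,0],[0,0,0]],"rotation":[[0.003,0,0],[0.002,0,0],[0,0,0],[0,0,0],[0,0,0],[0,0,0],[0,0,0],[0,0,0]],"jaw":[0.01,0.01,0.01,0.01,0.01,0.01,0.01,0.01]}'
python3 to.py 0.603 0.318 0.0865 109
cat > ov.py <<'E'
import sys
from h import *
cx,cy=map(float,sys.argv[1:3]); lx,ly,lz=map(float,sys.argv[3:6]); tag=sys.argv[6]
for cam,(x0,y0,dx,dy) in dict(scene=(0,0,-.5,1),side=(0,0,.5,1.5)).items():
    im,c=snap(cam,f'{cam}_{tag}')
    X0,Y0=(125,215) if cam=='scene' else (140,225)
    big=cv2.resize(im[Y0:Y0+85,X0:X0+105],None,fx=7,fy=7,interpolation=cv2.INTER_CUBIC)
    for X,Y,z,rr,col in[(cx,cy,.068,.075,(0,0,255)),(lx,ly,lz+.006,.077,(0,255,0))]:
      p=np.array([proj(cam,(X+rr*np.cos(a),Y+rr*np.sin(a),z)) for a in np.linspace(0,6.283,120)]); p=((p+[dx,dy]-[X0,Y0])*7+3.5).astype(np.int32)
      cv2.polylines(big,[p],True,col,1)
    cv2.imwrite(f'pics/ov_{cam}_{tag}.png',big)
E
python3 -c "
from h import *
print(get_state()['tcp_pos'])"
```

```text
time: 56.1
tcp_pos: [0.6028, 0.3185, 0.1011]
eef_rot: [-1.824, -2.556, 0.002]
ft_force: [-0.1, -0.3, -2.0]
finger_gap: 0.28
t 56.1 tcp [0.6028 0.3185 0.1011] f [-0.1216 -0.3314 -1.9588] gap 0.28 yaw 108.9824262903391
q [0.4072 0.2977 1.6756 0.0004 1.1704 0.0758]
lin [-0.0006  0.0001  0.0146] mid-frame [-0.0005  0.0001  0.0146] rot [-0.0021 -0.0002 -0.0003]
[0.6028 0.3185 0.1011]
```

```bash
python3 ov.py 0.603 0.318 0.603 0.318 0.0837 a; python3 -c "
from h import *
print(get_state()['tcp_pos'])"
```

```text
[0.6029 0.3185 0.1011]
```

View pics/ov_scene_a.png

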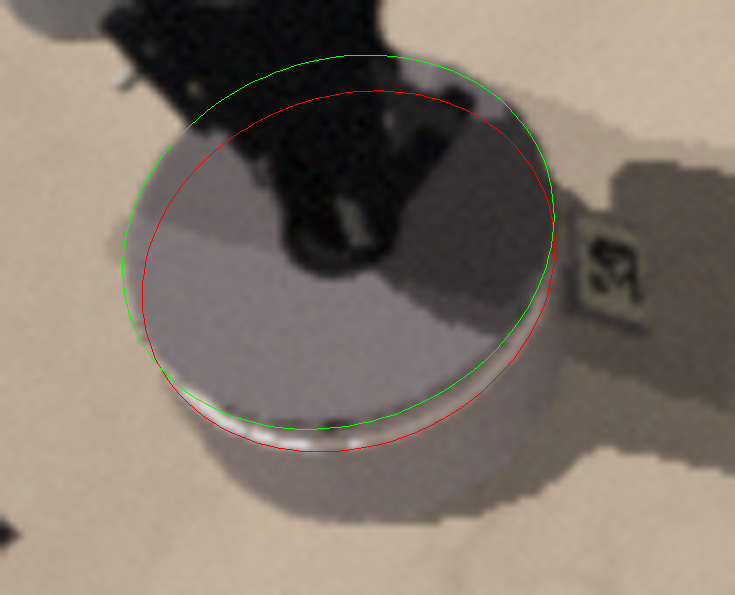

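View pics/ov_side_a.png

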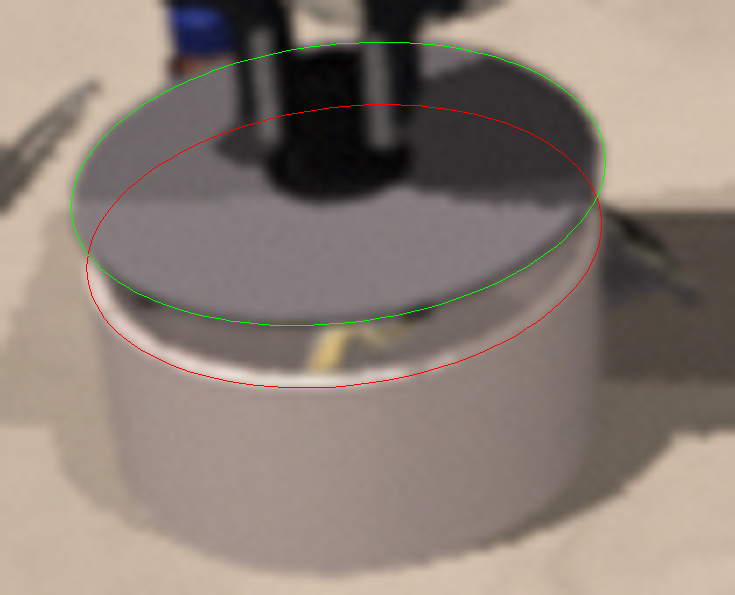

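```bash
python3 -m creep '{"linear":[[0,0,0.003],[0,0,0.003],[0,0,0.003],[0,0,0.002],[0,0,0.001],[0,0,0],[0,0,0],[0,0,0]],"rotation":[[0,0,0],[0,0,0],[0,0,0],[0,0,0],[0,0,0],[0,0,0],[0,0,0],[0,0,0]],"jaw":[0.01,0.01,0.01,0.01,0.01,0.01,0.01,0.01]}'
python3 to.py 0.603 0.318 0.0854 109
```

```text
time: 56.87
tcp_pos: [0.6028, 0.3185, 0.0876]
eef_rot: [-1.824, -2.556, 0.002]
ft_force: [-0.8, 0.2, -1.9]
finger_gap: 0.28
t 56.87 tcp [0.6028 0.3185 0.0876] f [-0.777   0.2232 -1.9367] gap 0.28 yaw 108.98240404230476
q [0.4073 0.3118 1.6826 0.0005 1.1493 0.0758]
lin [-0.0006 -0.      0.0022] mid-frame [-0.0006 -0.      0.0022] rot [-0.0021 -0.0003 -0.0003]
```

```bash
python3 -m creep '{"linear":[[0,0,0.001],[0,0,0.001],[0,0,0.0005],[0,0,0],[0,0,0],[0,0,0],[0,0,0],[0,0,0]],"rotation":[[0,0,0],[0,0,0],[0,0,0],[0,0,0],[0,0,0],[0,0,0],[0,0,0],[0,0,0]],"jaw":[0.01,0.01,0.01,0.01,0.01,0.01,0.01,0.01]}'
python3 ov.py 0.603 0.318 0.603 0.318 0.068 b
```

```text
time: 57.53
tcp_pos: [0.6033, 0.3188, 0.0857]
eef_rot: [-1.824, -2.557, 0.001]
ft_force: [-0.6, -0.0, -1.8]
finger_gap: 0.28
```

View pics/ov_side_b.png

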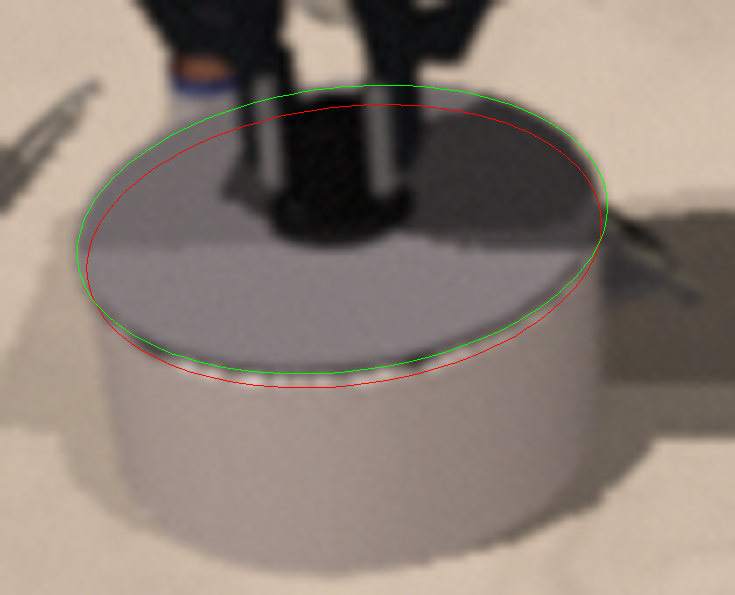

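```bash
python3 -m creep '{"linear":[[0,0,0.001],[0,0,0.001],[0,0,0.0005],[0,0,0],[0,0,0],[0,0,0],[0,0,0],[0,0,0]],"rotation":[[0,0,0],[0,0,0],[0,0,0],[0,0,0],[0,0,0],[0,0,0],[0,0,0],[0,0,0]],"jaw":[0.01,0.01,0.01,0.01,0.01,0.01,0.01,0.01]}'
```

```text
time: 58.3
tcp_pos: [0.6036, 0.3189, 0.0855]
eef_rot: [-1.825, -2.557, -0.0]
ft_force: [-1.3, -0.0, 1.1]
finger_gap: 0.283
```

Force shows the lid now rests on the rim. Release and rise.

```bash
python3 -m creep '{"linear":[[0,0,0],[0,0,0],[0,0,0],[0,0,0],[0,0,0],[0,0,0],[0,0,0],[0,0,0]],"rotation":[[0,0,0],[0,0,0],[0,0,0],[0,0,0],[0,0,0],[0,0,0],[0,0,0],[0,0,0]],"jaw":[0.028,0.034,0.045,0.06,0.075,0.085,0.085,0.085]}'
python3 -m creep '{"linear":[[0,0,0],[0,0,-0.01],[0,0,-0.02],[0,0,-0.02],[0,0,-0.02],[0,0,-0.02],[0,0,-0.02],[0,0,-0.01]],"rotation":[[0,0,0],[0,0,0],[0,0,0],[0,0,0],[0,0,0],[0,0,0],[0,0,0],[0,0,0]],"jaw":[0.085,0.085,0.085,0.085,0.085,0.085,0.085,0.085]}'
python3 -m creep '{"linear":[[-0.012,-0.026,-0.006],[-0.012,-0.028,-0.006],[-0.012,-0.028,0],[-0.012,-0.028,0],[-0.012,-0.028,0],[-0.012,-0.028,0],[-0.012,-0.028,0],[0,0,0]],"rotation":[[0,0,0],[0,0,0],[0,0,0],[0,0,0],[0,0,0],[0,0,0],[0,0,0],[0,0,0]],"jaw":[0.085,0.085,0.085,0.085,0.085,0.085,0.085,0.085]}'
python3 ov.py 0.603 0.318 0.603 0.318 0.068 c; python3 -c "
from h import *
snap('wrist','w50')"
```

```text
time: 58.97
tcp_pos: [0.6045, 0.3192, 0.085]
eef_rot: [1.824, 2.556, 0.004]
ft_force: [-1.1, -0.1, -0.7]
finger_gap: 0.994
time: 59.63
tcp_pos: [0.6021, 0.3181, 0.209]
eef_rot: [-1.823, -2.555, 0.007]
ft_force: [0.7, 0.1, 0.4]
finger_gap: 0.995
time: 60.3
tcp_pos: [0.4419, 0.1718, 0.2273]
eef_rot: [1.82, 2.557, 0.007]
ft_force: [0.5, 0.5, -0.2]
finger_gap: 0.99
```

View pics/ov_side_c.png

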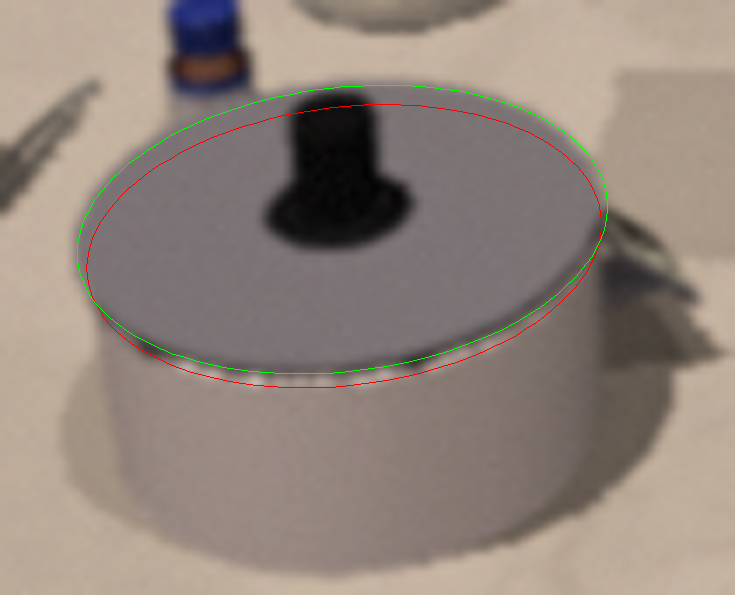

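View pics/ov_scene_c.png

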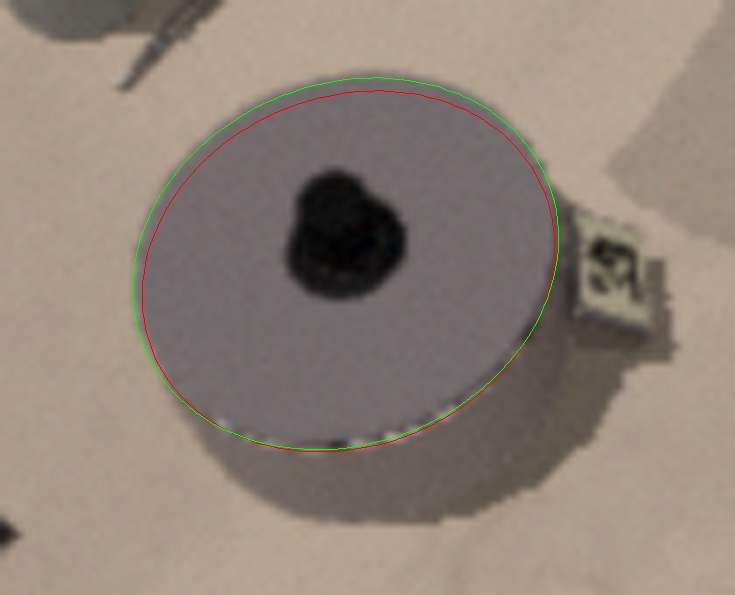

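View pics/scene_c.png

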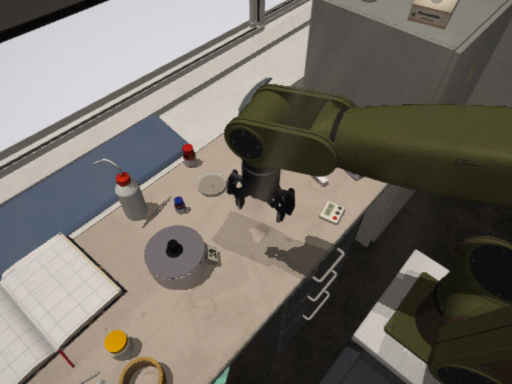

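View pics/side_c.png

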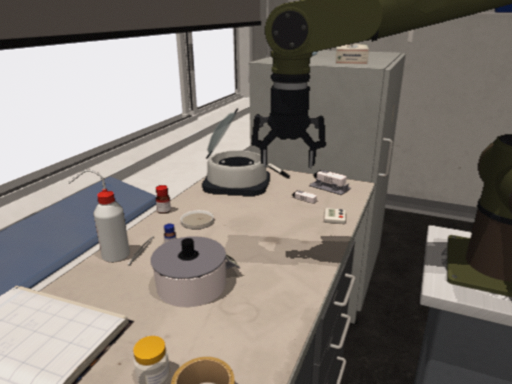

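```bash
python3 - <<'E'
from h import *
for a,b,(x0,y0,w,h) in [('scene0','scene_c',(163,235,25,23)),('side0','side_c',(175,232,26,26))]:
    A=cv2.imread(f'pics/{a}.png',0).astype(np.float32);B=cv2.imread(f'pics/{b}.png',0).astype(np.float32)
    t=A[y0:y0+h,x0:x0+w]; S=cv2.matchTemplate(cv2.resize(B[y0-6:y0+h+6,x0-6:x0+w+6],None,fx=4,fy=4,interpolation=cv2.INTER_CUBIC),cv2.resize(t,None,fx=4,fy=4,interpolation=cv2.INTER_CUBIC),cv2.TM_CCOEFF_NORMED)
    _,m,_,p=cv2.minMaxLoc(S); print(a,m,np.array(p)/4-6)
E
python3 -c "
from h import *
im=cv2.imread('pics/side_c.png'); crop(im,290,150,380,230,6,'cc')"
```

```text
scene0 0.99488765001297 [-0.5 -0.5]
side0 0.9955358505249023 [-0.5  -0.25]
```

View pics/cc.png

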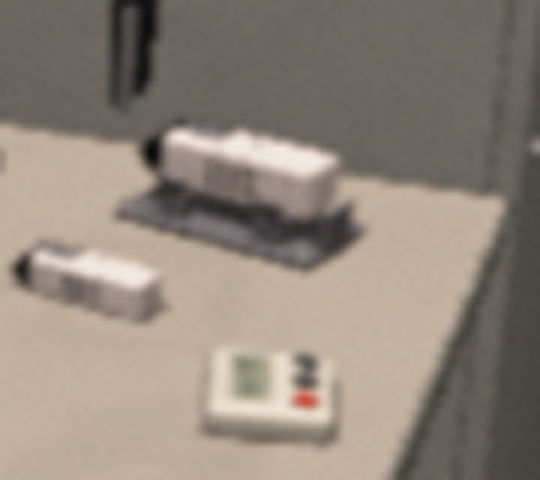

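Run:
```python
from h import *
for a,b,(x0,y0,w,h) in [('side0','side_c',(312,168,38,26)),('side0','side_c',(322,205,28,20))]:
    A=cv2.imread(f'pics/{a}.png',0).astype(np.float32);B=cv2.imread(f'pics/{b}.png',0).astype(np.float32)
    t=A[y0:y0+h,x0:x0+w]; S=cv2.matchTemplate(cv2.resize(B[y0-6:y0+h+6,x0-6:x0+w+6],None,fx=4,fy=4,interpolation=cv2.INTER_CUBIC),cv2.resize(t,None,fx=4,fy=4,interpolation=cv2.INTER_CUBIC),cv2.TM_CCOEFF_NORMED)
    _,m,_,p=cv2.minMaxLoc(S); print(a,m,np.array(p)/4-6)
from plant import hand_in
print(hand_in())
```

```text
side0 0.9927460551261902 [ 0.   -0.25]
side0 0.9483559131622314 [0. 0.]
the job is handed in; nothing more can be done
None
```

The job is done and handed in at about 60 s of the 208 s allowed. No verdict is reported, so what follows is from my own measurements.

**What I did**
- **Scanning:** I read the pot's tag squarely from about 60 mm. I then read the cap codes of the two vials present, left to right. The right vial was knocked over before its reading, so I read its cap where it lay, from about 77 mm.
- **Hold times:** Each code was held for about 2 s or more, and the computed aim stayed within about 4 mm of the beam centre. The scanner gives no signal that a code was read.
- **Scanner:** I laid it back in its cradle.
- **Pot:** I put the lid flat on the bench with the knob up. The first vial went into the pot standing and the knocked-over one lying. The lid went back on until the force reading showed it resting on the rim.

**Last checks**
- **Lid:** It sits within about 1 mm of where it started, judged from both fixed cameras.
- **Scanner and timer:** The scanner matches its starting picture to within a quarter pixel, and the timer had not moved.
- **Gripper:** It is open and clear of everything.
- **Vials:** The last view inside the pot, before closing it, showed both vials within it.

**Disagreements:** The fixed cameras and the wrist camera placed the pot's centre about 2 mm apart, so I aimed between them. The measured position also wandered by a few millimetres during small moves, and I corrected that each time.

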